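# Zero, load, close and record a sample fixture with a dowelled cover

## Robot

A 6-joint arm with a two-finger parallel gripper is mounted at the origin on the work surface. World frame = base frame: x ahead of the robot, y to its left, z up, the work surface at z = 0. Lengths are in m, angles in rad, forces in N, time in s.
With the tool pointing down it reaches from about 0.35 to 0.775 m from the base axis. Payload 5.5 kg.
Tool frame: the origin (TCP) lies on the mounting face of the last link; the fingertips stand 173 mm ahead of it and the grasp point (between the pads) lies 155 mm ahead of it; z points along the fingers, y is the direction in which the jaws open and shut (so a half turn about z gives the same grasp; the last joint's range is limited). The gripper opens to 85 mm and grips with 20 to 120 N. Pads are 22 mm wide; open, the fingers measure 114 mm over their backs; the gripper's body (76 mm by 85 mm) begins 54 mm behind the grasp point. The pads swing forward as they close: fully open they stand 13 mm farther back than shut.
Start: joints at [-1.424, 0.313, 0.046, 1.304, 0, 1.431], TCP at [0.163, -0.552, 0.405] pointing down, gripper open.
Joint ranges: [-2.76, 2.76], [-0.86, 1.69], [-1.03, 1.26], [-2.2, 2.34], [-1.47, 1.5], [-3.14, 3.14]. Speed limits (rad/s): [2.57, 2.57, 3.14, 3.14, 3.14, 3.14].

## Interface

Orientations are given as a unit quaternion [w, x, y, z].
In Python, from workcell import get_state, eyes, env gives the robot as it stands. The module is installed in compiled form; this text tells all that it offers.
- The arm moves only by the tool carry_out, never from a script. Its argument "motion" is a list of rows, each an object of numbers: "jaw": the opening, from -1 (shut) to 1 (fully open); "tx", "ty", "tz": the shift along the tool's x, y, z in cm; "wx", "wy", "wz": the turn, a rotation vector about the tool's x, y, z in degrees. In form: [{"jaw": .., "tx": .., "ty": .., "tz": .., "wx": .., "wy": .., "wz": ..}, ...]. A call has 1 to 20 rows; each row shifts and turns the commanded pose from where the row before left it, along the tool's axes as they then stand; what a row does not reach is not made up. A row lasts 1/8 s, in which the tool goes at most 62.5 mm and 10.7 degrees, less where a joint would pass 70% of its speed; a pose out of reach is approached as far as the arm can. A call with a gripper value outside its range is refused whole. The fingers move at their own pace and stop on an object; "force" is the grip in N (left out, the last holds). Time passes only in rows, so rows that do not move let the fingers close. It gives the time, the measured TCP pose, the force and the opening at its end, in the units of the state.
- get_state(): the state, without advancing time (a new reading comes with each control period).
- eyes.read_camera(name): name is "scene" or "top"; returns the picture (420x560x3 uint8, blue, green, red); there is no depth.
- eyes.calibration(name): a dict with "K" (3x3 intrinsics, pixels), "camera_from_world" (4x4, takes a point from world to camera coordinates). Camera axes: x right, y up, looking along -z (the intrinsics and any distortion apply to the point x, -y, -z); pixel columns grow to the right and rows downward; lengths in m; the calibration is good to about 2 mm. A picture is of the moment at which its call begins. calibration takes no time and is no camera call.
- env.hand_in(): hands the job in, once; it reports no verdict.
The state is a dict: "clock": time; "joint_pos": joint angles; "qvel": joint speeds; "tau": joint torques, N m; "tcp_pos": TCP position; "orientation": TCP orientation; "wrist_force": force on the tool from outside, world axes, zero at the start; "ft_torque": the same for the moment, N m; "finger_gap": finger opening in m.
Only numpy, scipy, OpenCV 4.12 (cv2) and the standard library are available. Lean on these libraries where they do the work, as an engineer would, in place of code of your own. Each camera call takes 0.05 s, during which the arm holds its last target.

## Task

The fixture starts closed and empty: zero it by pushing the recessed red key of the readout fully down with the tip of the blue stylus, then take the cover plate off and lay it flat on the bench. Lay every dumb-bell test sample from the blue mat flat in a nest of its own (any nest; samples may get knocked about, so check), then lower the cover level and gently over the two dowel pins, wide hole on the thick pin, until it rests flush on all four corner blocks. Push the red key fully down with the stylus again to record, and leave the stylus upright in its socket; leave the beaker, brass weight and grey case where they are, keep the cover about level and never let it drop or slam onto the pins.

Things in the scene. Friction and masses are not known exactly. Their poses are not given: they have to be found in the camera images.
- fixture: Fixed dark steel base 120 (x) x 220 (y) x 12 mm, origin under its centre. Four corner blocks (26 x 26 mm, at x = +-37, y = +-91, tops at z = 36) seat the cover. Two diagonal dowels rise 34 mm from them (to z = 70), the top 12 mm tapering to 40 %: thick pin 16 mm at x = +37, y = +89 (orange foot), thin pin 10 mm at x = -37, y = -89. Between lie four nests side by side, each along x.
- fixture_seat (a point): Centre of the fixture at seat height (36 mm above the bench), axes as the fixture. The bench to the right of the fixture (x 0.45 to 0.65 m, y -0.20 to -0.46 m) is clear, room to lay the cover down.
- nest0 (a point): Nest 0: where a sample's centre is when it lies home here, 9 mm above the nest floor (which is 12 mm above the bench); fixture x = 0, y = -63 mm, axes as the fixture. The sample lies along x, either way round. The nest takes 108 x 28 mm; its 10 mm high ribs stand only beside the sample's broad ends (x = 26 to 48 mm, both ends): the middle is free for fingers. Nests are 42 mm apart.
- nest1 (a point): Nest 1: where a sample's centre is when it lies home here, 9 mm above the nest floor (which is 12 mm above the bench); fixture x = 0, y = -21 mm, axes as the fixture. The sample lies along x, either way round. The nest takes 108 x 28 mm; its 10 mm high ribs stand only beside the sample's broad ends (x = 26 to 48 mm, both ends): the middle is free for fingers. Nests are 42 mm apart.
- nest2 (a point): Nest 2: where a sample's centre is when it lies home here, 9 mm above the nest floor (which is 12 mm above the bench); fixture x = 0, y = 21 mm, axes as the fixture. The sample lies along x, either way round. The nest takes 108 x 28 mm; its 10 mm high ribs stand only beside the sample's broad ends (x = 26 to 48 mm, both ends): the middle is free for fingers. Nests are 42 mm apart.
- nest3 (a point): Nest 3: where a sample's centre is when it lies home here, 9 mm above the nest floor (which is 12 mm above the bench); fixture x = 0, y = 63 mm, axes as the fixture. The sample lies along x, either way round. The nest takes 108 x 28 mm; its 10 mm high ribs stand only beside the sample's broad ends (x = 26 to 48 mm, both ends): the middle is free for fingers. Nests are 42 mm apart.
- sample0_mid (a point): Centre of dumb-bell sample 0 (bright steel), a loose flat bar 100 (x) x 22 (y) x 18 mm high, 9 mm above what it lies on, about 180 g. Both ends are 23 mm long at full width; the 50 mm between is a waist 12 mm wide, where it is gripped. Starts flat on the blue mat (0.8 mm thin). Two to four samples are present, the others absent.
- sample1_mid (a point): Centre of dumb-bell sample 1 (brass), a loose flat bar 100 (x) x 22 (y) x 18 mm high, 9 mm above what it lies on, about 180 g. Both ends are 23 mm long at full width; the 50 mm between is a waist 12 mm wide, where it is gripped. Starts flat on the blue mat (0.8 mm thin). Two to four samples are present, the others absent.
- sample2_mid (a point): Centre of dumb-bell sample 2 (copper), a loose flat bar 100 (x) x 22 (y) x 18 mm high, 9 mm above what it lies on, about 180 g. Both ends are 23 mm long at full width; the 50 mm between is a waist 12 mm wide, where it is gripped. Starts flat on the blue mat (0.8 mm thin). Two to four samples are present, the others absent.
- sample3_mid (a point): Centre of dumb-bell sample 3 (dark steel), a loose flat bar 100 (x) x 22 (y) x 18 mm high, 9 mm above what it lies on, about 180 g. Both ends are 23 mm long at full width; the 50 mm between is a waist 12 mm wide, where it is gripped. Starts flat on the blue mat (0.8 mm thin). Two to four samples are present, the others absent.
- cover_grip (a point): Centre of the black bar handle (12 x, 80 y, 14 mm high) of the loose aluminium cover, 45 mm above its underside; axes as the plate, z up. Plate 110 (x) x 210 (y) x 8 mm, about 420 g, home on the fixture at first; bar's underside 30 mm above it. Holes: 19 mm at x = +37, y = +89 (orange line; thick pin), 13 mm at x = -37, y = -89. Home: 45 mm above fixture_seat, axes as the fixture.
- console: Fixed white readout console 90 (x) x 150 (y) x 55 mm high, origin at the centre of its underside. In its flat top: a dark display in the middle, the red key in a round well 18 mm wide at y = +45 mm, and the stylus socket, a round hole 14 mm wide right through, at y = -45 mm.
- zero_button (a joint): Travel of the red spring key, 0 m when up, 0.005 m when fully down (moves straight down; about 1.2 N to start, about 4.2 N at the bottom).
- button_top (a point): Centre of the red key's top face (14 mm wide), 8 mm below the console's top when up; moves with the key.
- stylus_mid (a point): Centre of the stylus's blue square handle (22 x 22 mm, sides along its x and y, 55 mm tall, z up). Below it a black flange 34 mm wide, 6 mm thick, then a steel rod 7 mm wide, 48 mm long. Loose, about 90 g; starts upright in the socket, flange on the console's top, this point 33.5 mm above that top.
- stylus_tip (a point): Lower end of the stylus's rod, 81.5 mm straight below the centre of the handle.
- stylus_home (a point): Where the centre of the stylus's handle is when it stands home in the socket, axes as the console.
- beaker: Bystander: clear beaker 68 mm wide, 85 mm tall, origin under its centre. Leave alone.
- weight: Bystander: brass balance weight 44 mm wide, 70 mm tall, origin under its centre. Leave alone.
- case: Bystander: grey instrument case 70 x 120 x 28 mm, origin under its centre. Leave alone.
There are look-alikes about, which are no part of the job. What is shaped like the part that bears cover_grip but green is not meant.

How it is judged:
On the way, in this order (a step that is already met when the one before it is completed fails the run):
1. the red key is pushed down with the tip of the stylus while the cover is home on the empty fixture (value of joint zero_button above 0.0035 m and distance between stylus_tip and button_top below 0.008 m and x of cover_grip in the frame of fixture_seat between -0.004 and 0.004 m and y of cover_grip in the frame of fixture_seat between -0.004 and 0.004 m and z of cover_grip in the frame of fixture_seat between 0.041 and 0.048 m and angle between cover_grip's own z axis and vertical below 0.03 rad), for 0.1 s.
2. the cover lies flat on the bench (height (world z) of cover_grip below 0.05 m and angle between cover_grip's own z axis and vertical below 0.05 rad), for 0.3 s.
3. every sample present lies flat in a nest of its own ((distance between sample0_mid and nest0 below 0.009 m or distance between sample0_mid and nest1 below 0.009 m or distance between sample0_mid and nest2 below 0.009 m or distance between sample0_mid and nest3 below 0.009 m) and angle between the z axis of each of sample0_mid, sample1_mid, sample2_mid, sample3_mid and the z axis of fixture, either way round below 0.15 rad and (distance between sample1_mid and nest0 below 0.009 m or distance between sample1_mid and nest1 below 0.009 m or distance between sample1_mid and nest2 below 0.009 m or distance between sample1_mid and nest3 below 0.009 m) and (distance between sample2_mid and nest0 below 0.009 m or distance between sample2_mid and nest1 below 0.009 m or distance between sample2_mid and nest2 below 0.009 m or distance between sample2_mid and nest3 below 0.009 m) and (distance between sample3_mid and nest0 below 0.009 m or distance between sample3_mid and nest1 below 0.009 m or distance between sample3_mid and nest2 below 0.009 m or distance between sample3_mid and nest3 below 0.009 m)), for 0.2 s.
4. the cover is home on both pins, flush on all four corner blocks, with the samples in their nests beneath (all of step 3 and x of cover_grip in the frame of fixture_seat between -0.004 and 0.004 m and y of cover_grip in the frame of fixture_seat between -0.004 and 0.004 m and z of cover_grip in the frame of fixture_seat between 0.041 and 0.048 m and angle between cover_grip's own z axis and vertical below 0.03 rad), for 0.3 s.
5. the red key is pushed down again with the tip of the stylus, cover and samples still in place (all of step 4 and value of joint zero_button above 0.0035 m and distance between stylus_tip and button_top below 0.008 m), for 0.1 s.
At the end, for the whole second after the job is handed in: Samples flat, centres within 9 mm of a nest's; cover handle within 4 mm of home sideways, 41 to 48 mm above the seat, tilt under 0.03 rad; stylus upright (0.1 rad) within 8 mm of home; button up again (under 1 mm) (all of step 4 and distance between stylus_mid and stylus_home below 0.008 m and angle between stylus_mid's own z axis and vertical below 0.1 rad and value of joint zero_button below 0.001 m); the robot touches nothing.
It fails at once if the beaker is moved by more than 30 mm (distance of beaker from where it was at the start of the episode above 0.03 m).
It fails at once if the weight is moved by more than 30 mm (distance of weight from where it was at the start of the episode above 0.03 m).
It fails at once if the case is moved by more than 30 mm (distance of case from where it was at the start of the episode above 0.03 m).
It fails at once if the cover is tipped more than 0.35 rad from level (angle between cover_grip's own z axis and vertical above 0.35 rad).
It fails at once if the cover drops or slams onto the pins or blocks (faster than 0.5 m/s just above the fixture) (horizontal distance between cover_grip and fixture_seat below 0.02 m and z of cover_grip in the frame of fixture_seat below 0.075 m and linear speed of cover above 0.5 m/s).
Of sample0, sample1, sample2, sample3 only 2 to 4 are there at a start; the rules pass over those that are not, and their reading is None.
At some moment in a run one of sample0, sample1, sample2, sample3 may be knocked a few centimetres aside while the robot is not near it.
It also fails if it takes over 210 s, if anything falls off the work surface, if the arm or the gripper's body presses on something with over 40 N, if the wrist force passes 120 N, or if a joint passes its speed limit or range.

## Working session

There is one attempt and no reset: what is moved stays moved. The work goes in short steps, Python scripts to look and compute and a tool call to move; the robot and the scene stay as the last step left them, time stands still between calls to the robot, and variables do not carry over. Pictures are saved under pics/ and viewed, and the job is handed in when it is done.

Besides the shell and the picture viewer there is one more tool, called as name(argument=value, ...) on one line, values as JSON. carry_out: Moves the arm, as the interface text tells. Its arguments: {"type":"object","properties":{"motion":{"type":"array"},"force":{"type":"number"}},"required":["motion"]}

```bash
mkdir -p pics
python3 - <<'E'
from workcell import get_state, eyes, env
import cv2, numpy as np
s=get_state(); print(s)
for n in ("scene","top"):
    c=eyes.calibration(n); print(n,c)
    im=eyes.read_camera(n); cv2.imwrite(f"pics/{n}0.png",im)
E
```

```text
{'clock': 0.0, 'joint_pos': array([-1.42361772e+00,  3.14004363e-01,  4.49538995e-02,  1.30360351e+00,
       -4.16835148e-06,  1.43119780e+00]), 'qvel': array([ 0.00030699, -0.00029996, -0.00132766,  0.00158789, -0.00110128,
       -0.00138169]), 'tau': array([-7.10634285e-04, -4.80631149e+01,  2.98530900e+01,  1.92701683e-02,
       -1.48656750e-04,  3.31359081e-05]), 'tcp_pos': array([ 0.16260647, -0.55131416,  0.40379607]), 'orientation': array([-9.28809249e-04,  9.89737034e-01,  1.42897660e-01, -5.60443199e-06]), 'wrist_force': array([-1.54841174,  0.04185569,  0.84061119]), 'ft_torque': array([ 0.01091003, -0.01284887,  0.0366351 ]), 'finger_gap': 0.08512264249737043}
scene {'K': array([[489.44730711,   0.        , 287.02385786],
       [  0.        , 489.44730711, 209.76823118],
       [  0.        ,   0.        ,   1.        ]]), 'camera_from_world': array([[ 0.62105566,  0.78362753, -0.01475686, -0.40270099],
       [-0.60474129,  0.49108847,  0.62699289,  0.28419436],
       [ 0.49857581, -0.3804734 ,  0.7788852 , -1.37702471],
       [ 0.        ,  0.        ,  0.        ,  1.        ]])}
top {'K': array([[466.25932072,   0.        , 279.23174445],
       [  0.        , 466.25932072, 209.21676473],
       [  0.        ,   0.        ,   1.        ]]), 'camera_from_world': array([[-0.00830625, -0.99991347,  0.0102006 ,  0.03287172],
       [ 0.98062062, -0.00614833,  0.19581982, -0.61358478],
       [-0.19574016,  0.01162945,  0.98058684, -1.25491448],
       [ 0.        ,  0.        ,  0.        ,  1.        ]])}
```

View pics/scene0.png

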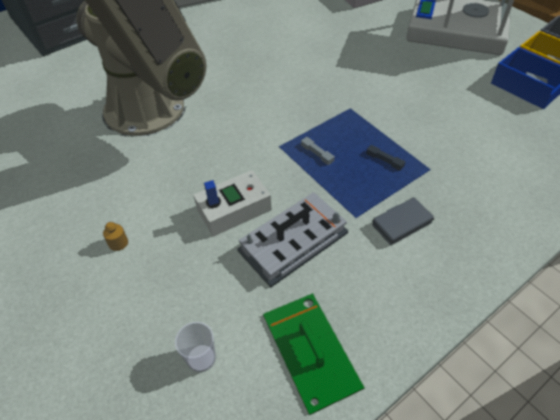

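View pics/top0.png

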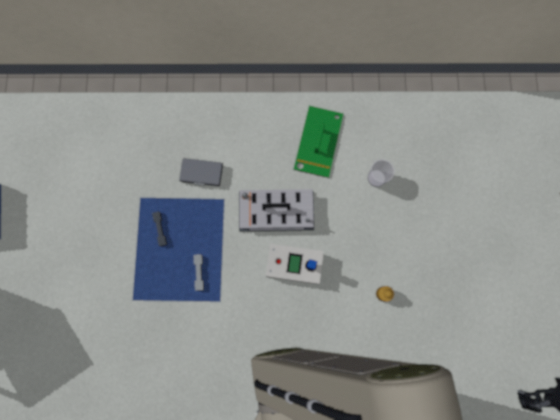

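```bash
cat > h.py <<'E'
from workcell import get_state, eyes, env
import cv2, numpy as np
from scipy.spatial.transform import Rotation as R
def cal(n):
    c=eyes.calibration(n); return np.array(c["K"]),np.array(c["camera_from_world"])
def proj(n,p):
    K,T=cal(n); q=T[:3,:3]@np.asarray(p,float)+T[:3,3]; q=np.array([q[0],-q[1],-q[2]]); u=K@q; return u[:2]/u[2]
def ray(n,uv):
    K,T=cal(n); d=np.linalg.inv(K)@np.array([uv[0],uv[1],1.]); d=np.array([d[0],-d[1],-d[2]])
    Rm=T[:3,:3]; return -Rm.T@T[:3,3], Rm.T@d/np.linalg.norm(d)
def plane(n,uv,z):
    o,d=ray(n,uv); return o+d*(z-o[2])/d[2]
def tri(a,b):  # scene uv, top uv
    o1,d1=ray("scene",a);o2,d2=ray("top",b)
    A=np.stack([d1,-d2],1); t=np.linalg.lstsq(A,o2-o1,rcond=None)[0]
    p,q=o1+d1*t[0],o2+d2*t[1]; return (p+q)/2, np.linalg.norm(p-q)
def crop(n,im,x0,y0,w,h,f,out):
    c=cv2.resize(im[y0:y0+h,x0:x0+w],None,fx=f,fy=f,interpolation=cv2.INTER_CUBIC); cv2.imwrite("pics/"+out,c)
E
python3 - <<'E'
from h import *
s=cv2.imread("pics/scene0.png"); t=cv2.imread("pics/top0.png")
crop("s",s,180,160,180,130,4,"s_fix.png")
crop("t",t,230,180,110,110,5,"t_fix.png")
crop("t",t,130,150,100,155,4,"t_mat.png")
crop("s",s,270,100,170,150,4,"s_mat.png")
E
```

```text
(no output)
```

View pics/s_fix.png

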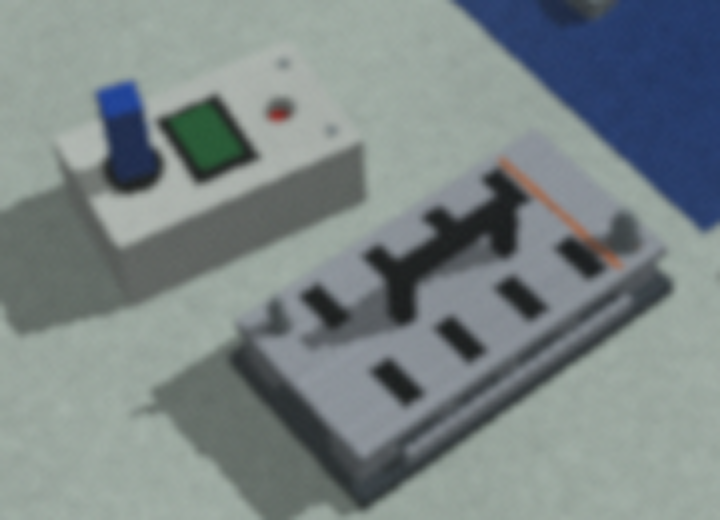

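View pics/t_fix.png

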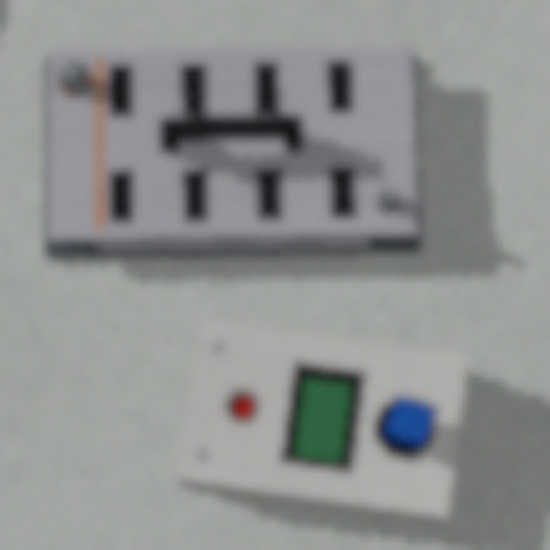

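View pics/t_mat.png

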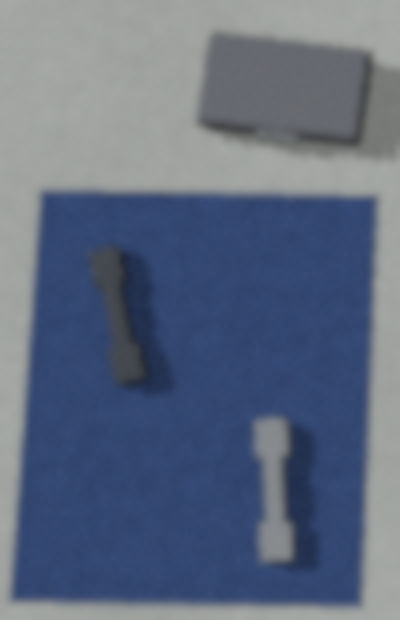

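View pics/s_mat.png

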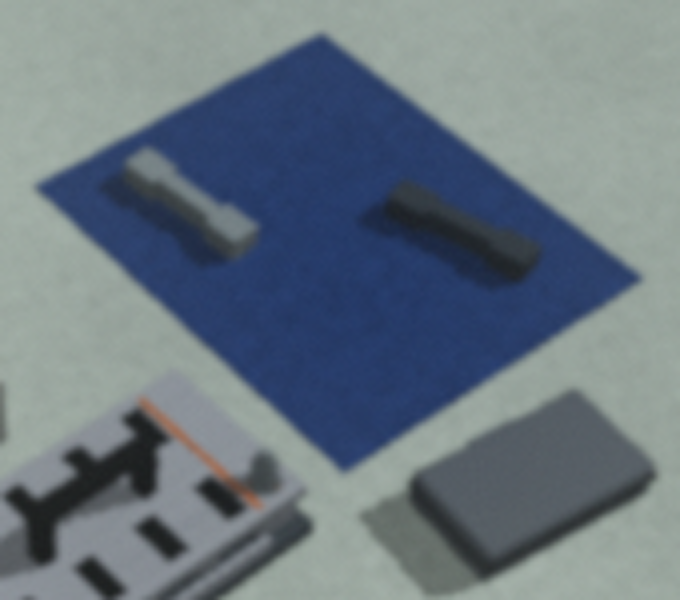

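Run:
```python
from h import *
s=cv2.imread("pics/scene0.png"); t=cv2.imread("pics/top0.png")
for n,im,pts in (("t",t,[(245,210),(290,225),(325,200),(275,250),(315,270),(263,225),(284,205),(160,225),(198,270),(150,260)]),("s",s,[(300,205),(330,240),(250,205),(240,190),(210,195),(292,222),(380,155),(318,152)])):
    for p in pts: print(n,p,im[p[1],p[0]])
def m(im,lo,hi,box):
    k=cv2.inRange(im,np.array(lo),np.array(hi)); z=np.zeros_like(k); x0,y0,x1,y1=box; z[y0:y1,x0:x1]=k[y0:y1,x0:x1]; return z
# plate: B - G
for n,im,box in (("top",t,(235,182,330,240)),("scene",s,(235,185,352,285))):
    b,g,r=[c.astype(int) for c in cv2.split(im)]
    k=((b-g>4)&(b<230)).astype(np.uint8)*255
    cv2.imwrite(f"pics/m_{n}.png",cv2.resize(k[box[1]:box[3],box[0]:box[2]],None,fx=6,fy=6,interpolation=cv2.INTER_NEAREST))
```

```text
t (245, 210) [157 151 152]
t (290, 225) [153 147 147]
t (325, 200) [118 122 119]
t (275, 250) [164 165 165]
t (315, 270) [118 119 119]
t (263, 225) [154 148 148]
t (284, 205) [29 28 26]
t (160, 225) [64 56 52]
t (198, 270) [138 135 131]
t (150, 260) [111  69  50]
s (300, 205) [116 110 105]
s (330, 240) [118 114 109]
s (250, 205) [103 106 102]
s (240, 190) [158 162 156]
s (210, 195) [78 48 35]
s (292, 222) [34 34 32]
s (380, 155) [46 41 35]
s (318, 152) [81 79 71]
```

View pics/m_top.png

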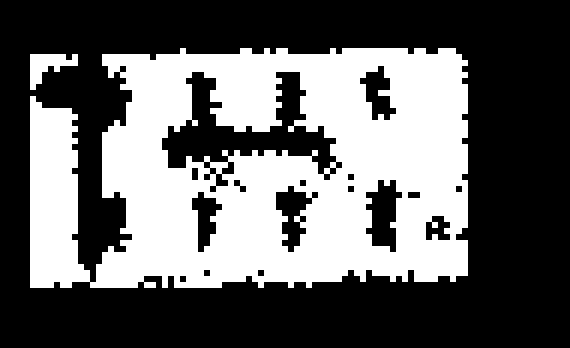

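View pics/m_scene.png

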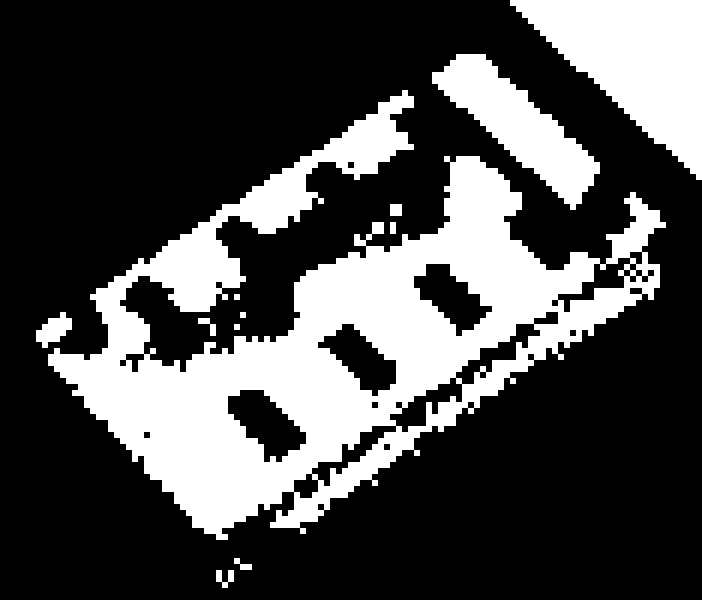

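Run:
```python
from h import *
for n in("scene","top"):
    K,T=cal(n); print(n,-T[:3,:3].T@T[:3,3])
def c2(p,x0,y0,f): return ((p[0]+.5)/f-.5+x0,(p[1]+.5)/f-.5+y0)
S=[c2(p,180,160,4) for p in [(533,130),(666,248),(362,458),(238,324)]]
# top order: matching: scene top corner = (+y,-x)?; 
T_=[c2(p,230,180,5) for p in [(48,240),(46,54),(414,54),(416,234)]]
for a,b in zip(S,T_):
    print("tri",tri(a,b), "pl",plane("scene",a,.044)[:2],plane("top",b,.044)[:2])
# stylus top centre (blue top), handle bar ends, button
st_s=c2((121,99),180,160,4); st_t=c2((408,424),230,180,5)
print("stylus top",tri(st_s,st_t))
bt_s=c2((279,112),180,160,4); bt_t=c2((242,407),230,180,5)
print("button",tri(bt_s,bt_t))
# console top corners scene: left(57,143) back(285,42) right(362,143) front(122,245)
Cs=[c2(p,180,160,4) for p in [(57,143),(285,42),(362,143),(122,245)]]
Ct=[c2(p,230,180,5) for p in [(447,517),(182,480),(205,322),(467,358)]]
for a,b in zip(Cs,Ct): print("cons",tri(a,b))
```

```text
scene [ 1.108515   -0.34791827  0.88841372]
top [0.35632977 0.04369031 1.35036937]
tri (array([0.56475697, 0.14212668, 0.0441989 ]), np.float64(0.0002633534473114967)) pl [0.56468575 0.14236366] [0.56471627 0.14202994]
tri (array([0.67361011, 0.14440853, 0.04218861]), np.float64(0.0004077082561016149)) pl [0.67463151 0.14354365] [0.67305027 0.14409998]
tri (array([ 0.67376959, -0.06589727,  0.04117148]), np.float64(0.005117515982756454)) pl [ 0.67640754 -0.06457774] [ 0.67181268 -0.06787778]
tri (array([ 0.56765906, -0.06598201,  0.04142986]), np.float64(0.00205890752573153)) pl [ 0.56977645 -0.06592835] [ 0.56676752 -0.06667687]
stylus top (array([ 0.4540883 , -0.05396358,  0.11310648]), np.float64(0.0007968226014491523))
button (array([0.46893062, 0.03331705, 0.05323253]), np.float64(0.0008533541705727181))
cons (array([ 0.40810171, -0.07816262,  0.05297905]), np.float64(0.002872503314089339))
cons (array([0.42884434, 0.06665243, 0.05596316]), np.float64(0.0007997091029468826))
cons (array([0.51704887, 0.05467194, 0.05368584]), np.float64(0.003278177215183565))
cons (array([ 0.49544264, -0.09073654,  0.05719898]), np.float64(0.0036632753875501093))
```

Run:
```python
from h import *
s=cv2.imread("pics/scene0.png"); t=cv2.imread("pics/top0.png")
crop("t",t,296,250,36,30,20,"t_sty.png")
crop("s",s,195,172,40,40,15,"s_sty.png")
b,g,r=[c.astype(int) for c in cv2.split(t)]
k=((b-g>40)&(b-r>40)).astype(np.uint8); z=np.zeros_like(k); z[245:285,290:335]=k[245:285,290:335]
cs,_=cv2.findContours(z,0,1); c=max(cs,key=cv2.contourArea); print(cv2.minAreaRect(c), cv2.contourArea(c)); M=cv2.moments(z,True); print(M['m10']/M['m00'],M['m01']/M['m00'],M['m00'])
```

```text
((311.0, 264.0), (8.0, 8.0), 90.0) 54.5
311.2647058823529 264.25 68.0
```

View pics/t_sty.png

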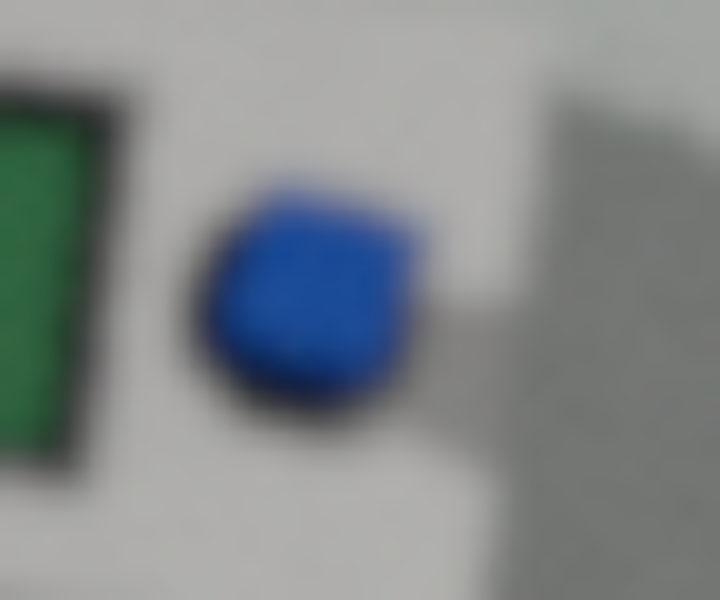

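View pics/s_sty.png

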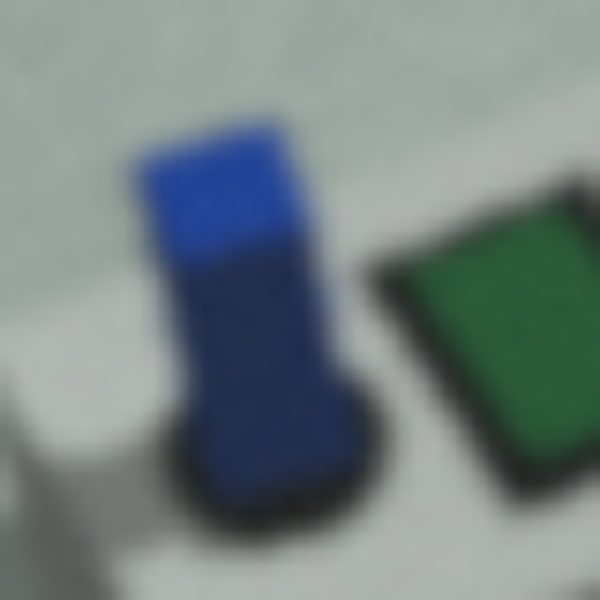

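Run:
```python
from h import *
def c2(p,x0,y0,f): return ((p[0]+.5)/f-.5+x0,(p[1]+.5)/f-.5+y0)
P=[plane("scene",c2(p,195,172,15),.116)[:2] for p in [(137,165),(280,125),(308,238),(175,262)]]
Q=[plane("top",c2(p,296,250,20),.116)[:2] for p in [(285,190),(420,230),(375,375),(225,315)]]
for A in (P,Q):
    A=np.array(A); print(A.mean(0)); 
    for i in range(4):
        d=A[(i+1)%4]-A[i]; print(A[i],np.linalg.norm(d),np.degrees(np.arctan2(d[1],d[0]))%90)
```

```text
[ 0.45698737 -0.05573932]
[ 0.44390417 -0.06213346] 0.02097498118088517 72.25779325452916
[ 0.45029597 -0.04215611] 0.02235411363842476 67.13418435425976
[ 0.47089344 -0.05084234] 0.018788966682476097 64.67331805902737
[ 0.46285592 -0.06782538] 0.019788047835374495 73.28303434657835
[ 0.4563157  -0.05583478]
[ 0.46787407 -0.05062789] 0.018549641549147927 73.04471170981593
[ 0.46246453 -0.06837122] 0.020058117084911172 71.41937632483132
[ 0.44345192 -0.06197993] 0.021195863200140226 67.76585634048953
[ 0.45147227 -0.04236008] 0.018367791686820206 63.24827983883198
```

```bash
cat >> h.py <<'E'
def plan(x,y,z,yaw=None):
    s=get_state(); p=s["tcp_pos"]; q=s["orientation"]; Rm=R.from_quat([q[1],q[2],q[3],q[0]]).as_matrix()
    a=np.degrees(np.arctan2(Rm[1,0],Rm[0,0])); d=np.array([x,y,z])-p
    print("now",np.round(p,4),"yaw",round(a,2),"tilt",round(np.degrees(np.arccos(-Rm[2,2])),2),"gap",round(s["finger_gap"],4),"t",round(s["clock"],2),"F",np.round(s["wrist_force"],1))
    print("tool shift cm",np.round(Rm.T@d*100,2), "wz deg", None if yaw is None else round(-((yaw-a+180)%360-180),2))
E
python3 - <<'E'
from h import *
plan(.4566,-.0558,.40,69)
E
```

```text
now [ 0.1626 -0.5514  0.4039] yaw 16.43 tilt 0.09 gap 0.0855 t 0.1 F [0.  0.3 0.1]
tool shift cm [ 42.22 -39.21   0.46] wz deg -52.57
```

carry_out(motion=[{"jaw": 1, "tx": 2.5, "ty": -2.4}, {"jaw": 1, "tx": 3.6, "ty": -3.4}, {"jaw": 1, "tx": 3.6, "ty": -3.4}, {"jaw": 1, "tx": 3.6, "ty": -3.4}, {"jaw": 1, "tx": 3.6, "ty": -3.4}, {"jaw": 1, "tx": 3.6, "ty": -3.4}, {"jaw": 1, "tx": 3.6, "ty": -3.4}, {"jaw": 1, "tx": 3.6, "ty": -3.4}, {"jaw": 1, "tx": 3.6, "ty": -3.2}, {"jaw": 1, "tx": 3.6, "ty": -3.2}, {"jaw": 1, "tx": 3.6, "ty": -3.2}, {"jaw": 1, "tx": 3.6, "ty": -3.2}, {"jaw": 1, "wz": -10}, {"jaw": 1, "wz": -10}, {"jaw": 1, "wz": -10}, {"jaw": 1, "wz": -10}, {"jaw": 1, "wz": -10}, {"jaw": 1, "wz": -2.5}, {"jaw": 1}], force=30)

```text
invalid input at $.motion[0]: expected keys jaw, tx, ty, tz, wx, wy, wz
```

Run:
```python
from h import *
plan(.4566,-.0558,.2435,69)
```

```text
now [ 0.1626 -0.5514  0.4039] yaw 16.43 tilt 0.09 gap 0.0855 t 0.1 F [0.  0.3 0.1]
tool shift cm [ 42.21 -39.19  16.11] wz deg -52.57
```

carry_out(motion=[{"jaw": 1, "tx": 2.5, "ty": -2.4, "tz": 0, "wx": 0, "wy": 0, "wz": 0}, {"jaw": 1, "tx": 4.0, "ty": -3.7, "tz": 0, "wx": 0, "wy": 0, "wz": 0}, {"jaw": 1, "tx": 4.0, "ty": -3.7, "tz": 0, "wx": 0, "wy": 0, "wz": 0}, {"jaw": 1, "tx": 4.0, "ty": -3.7, "tz": 0, "wx": 0, "wy": 0, "wz": 0}, {"jaw": 1, "tx": 4.0, "ty": -3.7, "tz": 0, "wx": 0, "wy": 0, "wz": 0}, {"jaw": 1, "tx": 4.0, "ty": -3.7, "tz": 0, "wx": 0, "wy": 0, "wz": 0}, {"jaw": 1, "tx": 4.0, "ty": -3.7, "tz": 0, "wx": 0, "wy": 0, "wz": 0}, {"jaw": 1, "tx": 4.0, "ty": -3.7, "tz": 0, "wx": 0, "wy": 0, "wz": 0}, {"jaw": 1, "tx": 4.0, "ty": -3.7, "tz": 0, "wx": 0, "wy": 0, "wz": 0}, {"jaw": 1, "tx": 4.0, "ty": -3.7, "tz": 0, "wx": 0, "wy": 0, "wz": 0}, {"jaw": 1, "tx": 3.7, "ty": -3.5, "tz": 0, "wx": 0, "wy": 0, "wz": 0}, {"jaw": 1, "tx": 0, "ty": 0, "tz": 0, "wx": 0, "wy": 0, "wz": -10}, {"jaw": 1, "tx": 0, "ty": 0, "tz": 2, "wx": 0, "wy": 0, "wz": -10}, {"jaw": 1, "tx": 0, "ty": 0, "tz": 2, "wx": 0, "wy": 0, "wz": -10}, {"jaw": 1, "tx": 0, "ty": 0, "tz": 2, "wx": 0, "wy": 0, "wz": -10}, {"jaw": 1, "tx": 0, "ty": 0, "tz": 1, "wx": 0, "wy": 0, "wz": -10}, {"jaw": 1, "tx": 0, "ty": 0, "tz": 0, "wx": 0, "wy": 0, "wz": -2.5}, {"jaw": 1, "tx": 0, "ty": 0, "tz": 0, "wx": 0, "wy": 0, "wz": 0}, {"jaw": 1, "tx": 0, "ty": 0, "tz": 0, "wx": 0, "wy": 0, "wz": 0}], force=30)

```text
clock: 2.48
tcp_pos: [0.4565, -0.0562, 0.3347]
orientation: [-0.0, 0.825, 0.566, -0.0]
wrist_force: [0.3, -0.2, -1.3]
finger_gap: 0.0855
```

Run:
```python
from h import *
plan(.4566,-.0558,.2435,69)
```

```text
now [ 0.4565 -0.0562  0.3347] yaw 68.89 tilt 0.01 gap 0.0855 t 2.48 F [ 0.3 -0.2 -1.3]
tool shift cm [ 0.04 -0.    9.12] wz deg -0.11
```

carry_out(motion=[{"jaw": 1, "tx": 0, "ty": 0, "tz": 3, "wx": 0, "wy": 0, "wz": 0}, {"jaw": 1, "tx": 0, "ty": 0, "tz": 3, "wx": 0, "wy": 0, "wz": 0}, {"jaw": 1, "tx": 0, "ty": 0, "tz": 2, "wx": 0, "wy": 0, "wz": 0}, {"jaw": 1, "tx": 0, "ty": 0, "tz": 1, "wx": 0, "wy": 0, "wz": 0}, {"jaw": 1, "tx": 0, "ty": 0, "tz": 0, "wx": 0, "wy": 0, "wz": 0}, {"jaw": -1, "tx": 0, "ty": 0, "tz": 0, "wx": 0, "wy": 0, "wz": 0}, {"jaw": -1, "tx": 0, "ty": 0, "tz": 0, "wx": 0, "wy": 0, "wz": 0}, {"jaw": -1, "tx": 0, "ty": 0, "tz": 0, "wx": 0, "wy": 0, "wz": 0}, {"jaw": -1, "tx": 0, "ty": 0, "tz": 0, "wx": 0, "wy": 0, "wz": 0}, {"jaw": -1, "tx": 0, "ty": 0, "tz": 0, "wx": 0, "wy": 0, "wz": 0}, {"jaw": -1, "tx": 0, "ty": 0, "tz": 0, "wx": 0, "wy": 0, "wz": 0}, {"jaw": -1, "tx": 0, "ty": 0, "tz": 0, "wx": 0, "wy": 0, "wz": 0}, {"jaw": -1, "tx": 0, "ty": 0, "tz": 0, "wx": 0, "wy": 0, "wz": 0}, {"jaw": -1, "tx": 0, "ty": 0, "tz": 0, "wx": 0, "wy": 0, "wz": 0}], force=40)

```text
clock: 4.22
tcp_pos: [0.4568, -0.0562, 0.2451]
orientation: [0.0, 0.824, 0.566, 0.0]
wrist_force: [0.2, 0.7, 5.6]
finger_gap: 0.0217
```

Run:
```python
from h import *
plan(.4566,-.0558,.2435,69)
for n in("scene","top"):
    im=eyes.read_camera(n); cv2.imwrite(f"pics/{n}1.png",im)
    u=proj(n,(.457,-.056,.09)).astype(int); crop(n,im,u[0]-50,u[1]-50,100,100,5,f"{n}1c.png")
```

```text
now [ 0.4568 -0.0562  0.2451] yaw 68.93 tilt 0.05 gap 0.0217 t 4.22 F [0.2 0.7 5.6]
tool shift cm [ 0.04 -0.03  0.16] wz deg -0.07
```

View pics/scene1c.png

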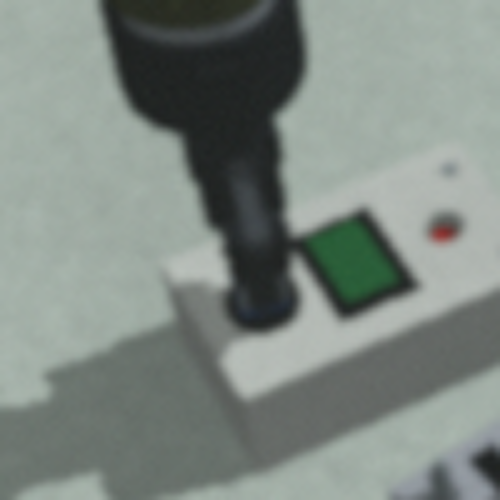

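carry_out(motion=[{"jaw": -1, "tx": 0, "ty": 0, "tz": -1, "wx": 0, "wy": 0, "wz": 0}, {"jaw": -1, "tx": 0, "ty": 0, "tz": -2, "wx": 0, "wy": 0, "wz": 0}, {"jaw": -1, "tx": 0, "ty": 0, "tz": -2, "wx": 0, "wy": 0, "wz": 0}, {"jaw": -1, "tx": 0, "ty": 0, "tz": -1.5, "wx": 0, "wy": 0, "wz": 0}, {"jaw": -1, "tx": 0, "ty": 0, "tz": -0.5, "wx": 0, "wy": 0, "wz": 0}, {"jaw": -1, "tx": 0, "ty": 0, "tz": 0, "wx": 0, "wy": 0, "wz": 0}])

```text
clock: 5.08
tcp_pos: [0.4565, -0.0562, 0.3147]
orientation: [0.0, 0.824, 0.566, 0.0]
wrist_force: [-1.0, -0.2, -0.8]
finger_gap: 0.0214
```

Run:
```python
from h import *
plan(.4688,.0328,.29,69)
im=eyes.read_camera("scene"); cv2.imwrite(f"pics/scene2.png",im); crop("s",im,175,120,130,110,6,"scene2c.png")
```

```text
now [ 0.4565 -0.0562  0.3147] yaw 68.93 tilt 0.01 gap 0.0214 t 5.08 F [-1.  -0.2 -0.8]
tool shift cm [ 8.75 -2.05  2.47] wz deg -0.07
```

View pics/scene2c.png

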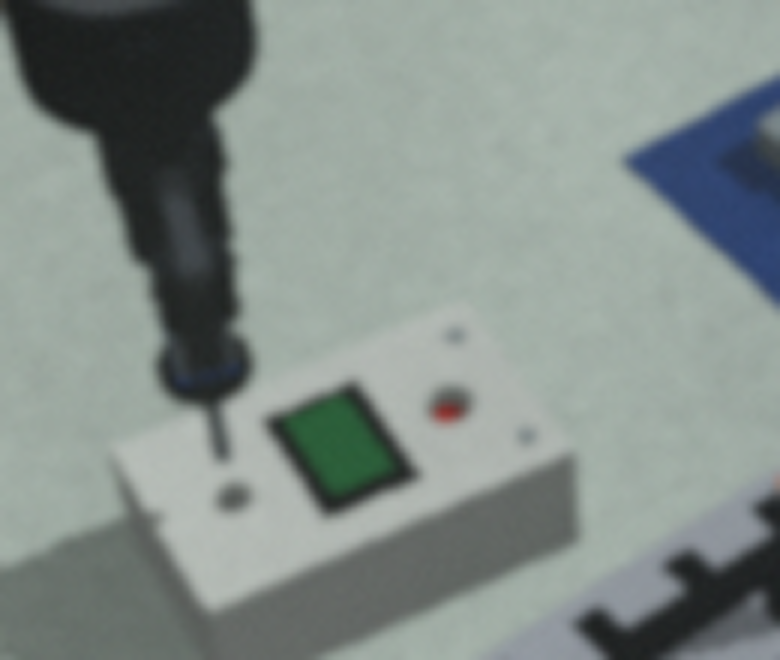

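Run:
```python
from h import *
def c2(p,x0,y0,f): return ((p[0]+.5)/f-.5+x0,(p[1]+.5)/f-.5+y0)
print(plane("scene",c2((233,497),175,120,6),.055),plane("scene",c2((451,403),175,120,6),.055))
tip=c2((224,459),175,120,6)
print(tip, proj("scene",(.4566,-.0560,.3147-.2381)), proj("scene",(.4566,-.0560,.1)))
```

```text
[ 0.45562277 -0.05463301  0.055     ] [0.46885661 0.03510163 0.055     ]
(211.91666666666666, 196.08333333333331) [211.82947469 196.6680344 ] [210.36353776 189.60281236]
```

carry_out(motion=[{"jaw": -1, "tx": 1.5, "ty": -0.4, "tz": 0, "wx": 0, "wy": 0, "wz": 0}, {"jaw": -1, "tx": 2.5, "ty": -0.6, "tz": 0, "wx": 0, "wy": 0, "wz": 0}, {"jaw": -1, "tx": 2.5, "ty": -0.6, "tz": 0, "wx": 0, "wy": 0, "wz": 0}, {"jaw": -1, "tx": 1.8, "ty": -0.4, "tz": 0, "wx": 0, "wy": 0, "wz": 0}, {"jaw": -1, "tx": 0.5, "ty": -0.1, "tz": 0, "wx": 0, "wy": 0, "wz": 0}, {"jaw": -1, "tx": 0, "ty": 0, "tz": 1, "wx": 0, "wy": 0, "wz": 0}, {"jaw": -1, "tx": 0, "ty": 0, "tz": 0.8, "wx": 0, "wy": 0, "wz": 0}, {"jaw": -1, "tx": 0, "ty": 0, "tz": 0, "wx": 0, "wy": 0, "wz": 0}])

```text
clock: 6.12
tcp_pos: [0.468, 0.033, 0.2955]
orientation: [-0.001, 0.825, 0.565, -0.001]
wrist_force: [-0.4, -0.1, -1.5]
finger_gap: 0.0215
```

Run:
```python
from h import *
plan(.4689,.0338,.2800,69)
im=eyes.read_camera("scene"); cv2.imwrite(f"pics/scene3.png",im); crop("s",im,195,120,100,100,6,"scene3c.png")
```

```text
now [0.468  0.033  0.2955] yaw 68.87 tilt 0.14 gap 0.0215 t 6.12 F [-0.4 -0.1 -1.5]
tool shift cm [0.11 0.06 1.55] wz deg -0.13
```

View pics/scene3c.png

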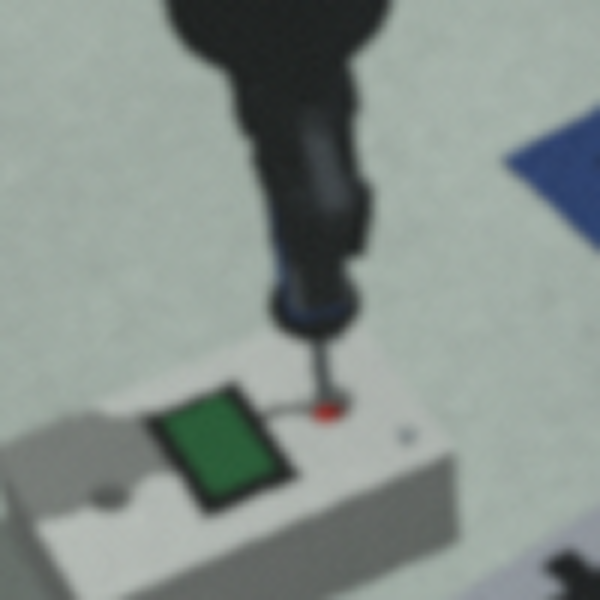

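carry_out(motion=[{"jaw": -1, "tx": 0.15, "ty": 0.05, "tz": 0, "wx": 0, "wy": 0, "wz": 0}, {"jaw": -1, "tx": 0, "ty": 0, "tz": 0.5, "wx": 0, "wy": 0, "wz": 0}, {"jaw": -1, "tx": 0, "ty": 0, "tz": 0.4, "wx": 0, "wy": 0, "wz": 0}, {"jaw": -1, "tx": 0, "ty": 0, "tz": 0.3, "wx": 0, "wy": 0, "wz": 0}, {"jaw": -1, "tx": 0, "ty": 0, "tz": 0.2, "wx": 0, "wy": 0, "wz": 0}, {"jaw": -1, "tx": 0, "ty": 0, "tz": 0.1, "wx": 0, "wy": 0, "wz": 0}, {"jaw": -1, "tx": 0, "ty": 0, "tz": 0, "wx": 0, "wy": 0, "wz": 0}])

```text
clock: 7.05
tcp_pos: [0.4695, 0.0347, 0.2818]
orientation: [0.0, 0.824, 0.566, -0.0]
wrist_force: [-1.9, 0.6, 2.1]
finger_gap: 0.0217
```

Run:
```python
from h import *
plan(.4689,.0338,.2800,69)
```

```text
now [0.4695 0.0347 0.2818] yaw 68.94 tilt 0.01 gap 0.0217 t 7.05 F [-1.9  0.6  2.1]
tool shift cm [-0.11 -0.02  0.18] wz deg -0.06
```

carry_out(motion=[{"jaw": -1, "tx": 0, "ty": 0, "tz": 0.1, "wx": 0, "wy": 0, "wz": 0}, {"jaw": -1, "tx": 0, "ty": 0, "tz": 0.1, "wx": 0, "wy": 0, "wz": 0}, {"jaw": -1, "tx": 0, "ty": 0, "tz": 0, "wx": 0, "wy": 0, "wz": 0}, {"jaw": -1, "tx": 0, "ty": 0, "tz": 0, "wx": 0, "wy": 0, "wz": 0}])

```text
clock: 7.55
tcp_pos: [0.4696, 0.0347, 0.2798]
orientation: [0.0, 0.824, 0.566, 0.0]
wrist_force: [-2.0, 0.7, 3.9]
finger_gap: 0.0219
```

carry_out(motion=[{"jaw": -1, "tx": 0, "ty": 0, "tz": 0.1, "wx": 0, "wy": 0, "wz": 0}, {"jaw": -1, "tx": 0, "ty": 0, "tz": 0, "wx": 0, "wy": 0, "wz": 0}, {"jaw": -1, "tx": 0, "ty": 0, "tz": 0, "wx": 0, "wy": 0, "wz": 0}])

```text
clock: 7.92
tcp_pos: [0.4696, 0.0347, 0.2795]
orientation: [0.0, 0.824, 0.566, 0.0]
wrist_force: [-3.4, 0.9, 10.1]
finger_gap: 0.0217
```

carry_out(motion=[{"jaw": -1, "tx": 0, "ty": 0, "tz": -0.5, "wx": 0, "wy": 0, "wz": 0}, {"jaw": -1, "tx": 0, "ty": 0, "tz": -1, "wx": 0, "wy": 0, "wz": 0}, {"jaw": -1, "tx": 0, "ty": 0, "tz": -2, "wx": 0, "wy": 0, "wz": 0}, {"jaw": -1, "tx": -1.5, "ty": 0.4, "tz": 0, "wx": 0, "wy": 0, "wz": 0}, {"jaw": -1, "tx": -2.5, "ty": 0.6, "tz": 0, "wx": 0, "wy": 0, "wz": 0}, {"jaw": -1, "tx": -2.5, "ty": 0.6, "tz": 0, "wx": 0, "wy": 0, "wz": 0}, {"jaw": -1, "tx": -1.9, "ty": 0.4, "tz": 0, "wx": 0, "wy": 0, "wz": 0}, {"jaw": -1, "tx": -0.5, "ty": 0.05, "tz": 0, "wx": 0, "wy": 0, "wz": 0}, {"jaw": -1, "tx": 0, "ty": 0, "tz": 0, "wx": 0, "wy": 0, "wz": 0}, {"jaw": -1, "tx": 0, "ty": 0, "tz": 0, "wx": 0, "wy": 0, "wz": 0}])

```text
clock: 9.18
tcp_pos: [0.4566, -0.0554, 0.3135]
orientation: [-0.0, 0.824, 0.566, -0.0]
wrist_force: [1.0, 0.0, -0.8]
finger_gap: 0.0215
```

Run:
```python
from h import *
plan(.4565,-.0562,.2455,69)
im=eyes.read_camera("scene"); cv2.imwrite(f"pics/scene4.png",im); crop("s",im,175,120,130,110,6,"scene4c.png")
```

```text
now [ 0.4566 -0.0554  0.3135] yaw 68.96 tilt 0.02 gap 0.0215 t 9.18 F [ 1.   0.  -0.8]
tool shift cm [-0.08  0.02  6.8 ] wz deg -0.04
```

View pics/scene4c.png

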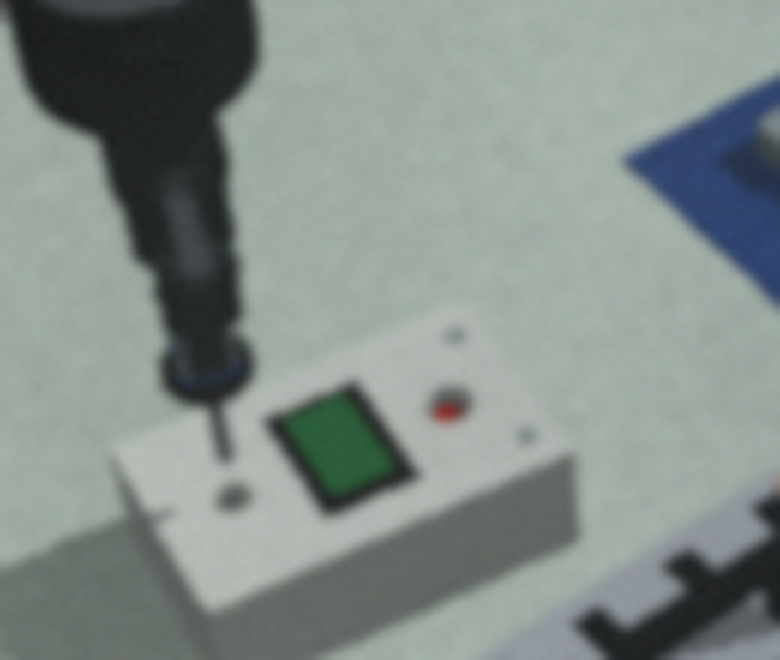

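Good, the tip (228,460) is in line with the hole (233,497). Lowering to the flange.

carry_out(motion=[{"jaw": -1, "tx": -0.04, "ty": 0, "tz": 1, "wx": 0, "wy": 0, "wz": 0}, {"jaw": -1, "tx": 0, "ty": 0, "tz": 1.5, "wx": 0, "wy": 0, "wz": 0}, {"jaw": -1, "tx": 0, "ty": 0, "tz": 1.5, "wx": 0, "wy": 0, "wz": 0}, {"jaw": -1, "tx": 0, "ty": 0, "tz": 1.3, "wx": 0, "wy": 0, "wz": 0}, {"jaw": -1, "tx": 0, "ty": 0, "tz": 0.8, "wx": 0, "wy": 0, "wz": 0}, {"jaw": -1, "tx": 0, "ty": 0, "tz": 0.4, "wx": 0, "wy": 0, "wz": 0}, {"jaw": -1, "tx": 0, "ty": 0, "tz": 0.2, "wx": 0, "wy": 0, "wz": 0}, {"jaw": -1, "tx": 0, "ty": 0, "tz": 0, "wx": 0, "wy": 0, "wz": 0}])

```text
clock: 10.22
tcp_pos: [0.4567, -0.0562, 0.2469]
orientation: [0.0, 0.824, 0.566, 0.0]
wrist_force: [0.4, 1.3, -0.2]
finger_gap: 0.0217
```

carry_out(motion=[{"jaw": -1, "tx": 0, "ty": 0, "tz": 0.1, "wx": 0, "wy": 0, "wz": 0}, {"jaw": -1, "tx": 0, "ty": 0, "tz": 0.05, "wx": 0, "wy": 0, "wz": 0}, {"jaw": -1, "tx": 0, "ty": 0, "tz": 0, "wx": 0, "wy": 0, "wz": 0}])

```text
clock: 10.6
tcp_pos: [0.4566, -0.0561, 0.2452]
orientation: [0.0, 0.824, 0.566, 0.0]
wrist_force: [0.3, -0.4, -0.1]
finger_gap: 0.0216
```

carry_out(motion=[{"jaw": 1, "tx": 0, "ty": 0, "tz": 0, "wx": 0, "wy": 0, "wz": 0}, {"jaw": 1, "tx": 0, "ty": 0, "tz": 0, "wx": 0, "wy": 0, "wz": 0}, {"jaw": 1, "tx": 0, "ty": 0, "tz": 0, "wx": 0, "wy": 0, "wz": 0}, {"jaw": 1, "tx": 0, "ty": 0, "tz": 0, "wx": 0, "wy": 0, "wz": 0}, {"jaw": 1, "tx": 0, "ty": 0, "tz": 0, "wx": 0, "wy": 0, "wz": 0}, {"jaw": 1, "tx": 0, "ty": 0, "tz": -2, "wx": 0, "wy": 0, "wz": 0}, {"jaw": 1, "tx": 0, "ty": 0, "tz": -4, "wx": 0, "wy": 0, "wz": 0}, {"jaw": 1, "tx": 0, "ty": 0, "tz": -4, "wx": 0, "wy": 0, "wz": 0}, {"jaw": 1, "tx": 0, "ty": 0, "tz": -1, "wx": 0, "wy": 0, "wz": 0}, {"jaw": 1, "tx": 0, "ty": 0, "tz": 0, "wx": 0, "wy": 0, "wz": 0}])

```text
clock: 11.85
tcp_pos: [0.4567, -0.0561, 0.3553]
orientation: [0.0, 0.824, 0.566, 0.0]
wrist_force: [-0.3, -0.6, -0.7]
finger_gap: 0.0854
```

Run:
```python
from h import *
plan(.62,.0387,.36,90)
im=eyes.read_camera("scene"); cv2.imwrite(f"pics/scene5.png",im); crop("s",im,175,140,130,110,6,"scene5c.png")
t=cv2.imread("pics/top0.png"); crop("t",t,255,195,45,30,16,"t_han.png")
s=cv2.imread("pics/scene0.png"); crop("s",s,260,195,65,55,11,"s_han.png")
# plate in top: fit edges by mask
b,g,r=[c.astype(int) for c in cv2.split(t)]
k=((b-g>3)).astype(np.uint8); z=np.zeros_like(k); z[186:236,237:320]=k[186:236,237:320]
z=cv2.morphologyEx(z,cv2.MORPH_OPEN,np.ones((3,3)))
cs,_=cv2.findContours(z,0,1); c=np.concatenate(cs)[:,0,:]
# left/right edges
L=np.array([[np.flatnonzero(z[y])[0]-.5,y] for y in range(195,226)]);Rr=np.array([[np.flatnonzero(z[y])[-1]+.5,y] for y in range(195,226)])
Tt=np.array([[x,np.flatnonzero(z[:,x])[0]-.5] for x in range(256,308)])
for n,A,fit in(("L",L,(1,0)),("R",Rr,(1,0)),("T",Tt,(0,1))):
    if fit==(1,0): p=np.polyfit(A[:,1],A[:,0],1); e=[(np.polyval(p,v),v) for v in(195,225)]
    else: p=np.polyfit(A[:,0],A[:,1],1); e=[(v,np.polyval(p,v)) for v in (245,305)]
    w=[plane("top",q,.044)[:2] for q in e]; print(n,w,np.degrees(np.arctan2(*(w[1]-w[0])[::-1])))
```

```text
now [ 0.4567 -0.0561  0.3553] yaw 68.93 tilt 0.06 gap 0.0854 t 11.85 F [-0.3 -0.6 -0.7]
tool shift cm [14.72 11.83 -0.46] wz deg -21.07
L [array([0.65932829, 0.12063767]), array([0.57223017, 0.15023922])] 161.22893081921313
R [array([ 0.65820776, -0.06786301]), array([ 0.57079782, -0.06591438])] 178.72291605802792
T [array([0.67314075, 0.12627139]), array([ 0.67526003, -0.04659664])] -89.2976177550665
```

View pics/scene5c.png

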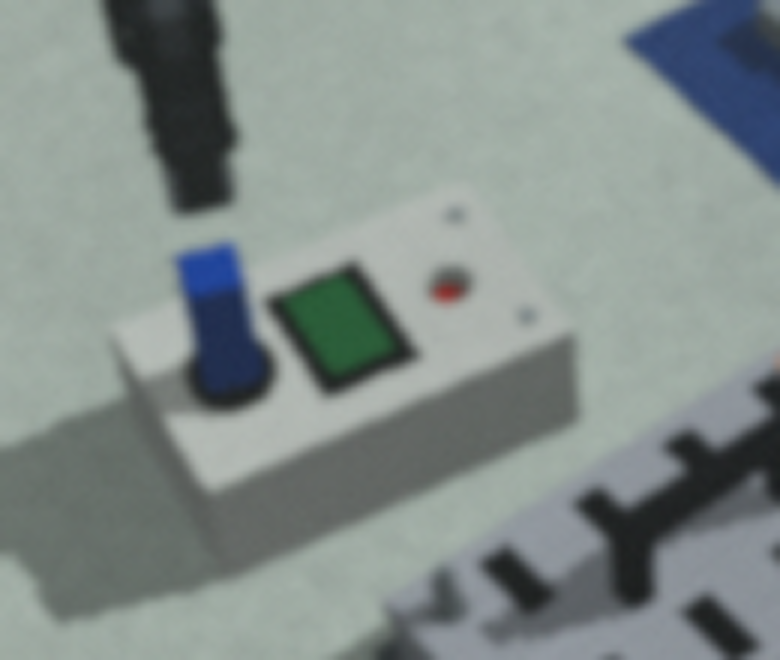

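View pics/t_han.png

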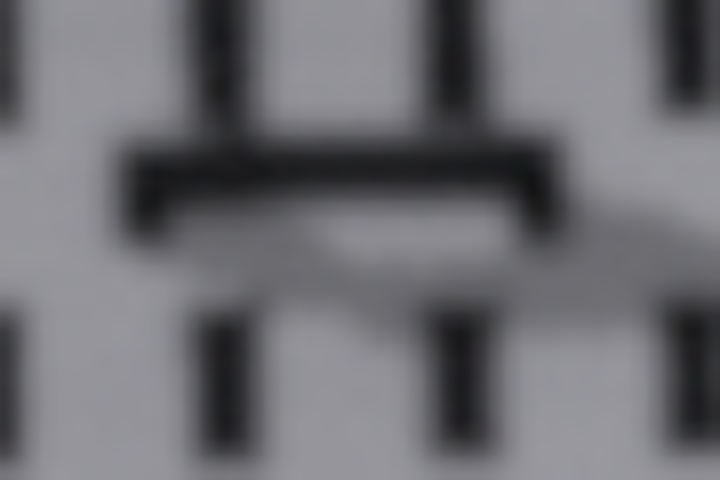

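View pics/s_han.png

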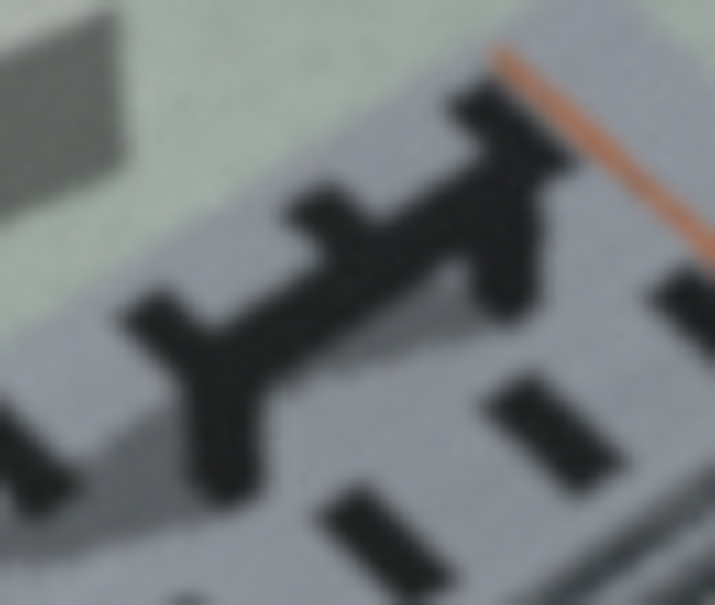

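Run:
```python
from h import *
def c2(p,x0,y0,f): return ((p[0]+.5)/f-.5+x0,(p[1]+.5)/f-.5+y0)
t=cv2.imread("pics/top0.png"); s=cv2.imread("pics/scene0.png")
def win(n,im,seeds,f,x0,y0,r):
    g=cv2.cvtColor(im,cv2.COLOR_BGR2GRAY).astype(float)
    out=[]
    for p in seeds:
        u,v=c2(p,x0,y0,f); u0,v0=int(round(u)),int(round(v))
        yy,xx=np.mgrid[v0-r:v0+r+1,u0-r:u0+r+1]; w=np.clip(110-g[v0-r:v0+r+1,u0-r:u0+r+1],0,None) if n=="top" else np.clip(75-g[v0-r:v0+r+1,u0-r:u0+r+1],0,None)
        out.append(plane(n,((w*xx).sum()/w.sum(),(w*yy).sum()/w.sum()),.044)[:2])
    return np.array(out)
A=win("top",t,[(121,195),(195,193),(269,193),(343,191),(121,90),(341,87)],5,230,180,7)
print(A)
B=win("scene",s,[(398,382),(461,339),(522,298)],4,180,160,7); print(B)
for p in [(120,165),(562,165),(340,143),(340,190)]: print(plane("top",c2(p,255,195,16),.088))
```

```text
[[ 0.58987795  0.10100944]
 [ 0.59112701  0.05839592]
 [ 0.59353091  0.01654396]
 [ 0.59363062 -0.02522554]
 [ 0.6517233   0.1033937 ]
 [ 0.65323745 -0.02473494]]
[[ 0.6515046  -0.02295776]
 [ 0.65093215  0.01912538]
 [ 0.6506398   0.06112532]]
[0.62094666 0.07618033 0.088     ]
[ 6.20475208e-01 -2.27684076e-04  8.80000000e-02]
[0.6245999  0.03813432 0.088     ]
[0.61629965 0.03819124 0.088     ]
```

carry_out(motion=[{"jaw": 1, "tx": 2.4, "ty": 2, "tz": 0, "wx": 0, "wy": 0, "wz": 0}, {"jaw": 1, "tx": 3.5, "ty": 2.8, "tz": 0, "wx": 0, "wy": 0, "wz": 0}, {"jaw": 1, "tx": 3.5, "ty": 2.8, "tz": 0, "wx": 0, "wy": 0, "wz": 0}, {"jaw": 1, "tx": 3.5, "ty": 2.8, "tz": 0, "wx": 0, "wy": 0, "wz": 0}, {"jaw": 1, "tx": 1.8, "ty": 1.5, "tz": 0, "wx": 0, "wy": 0, "wz": -10}, {"jaw": 1, "tx": 0, "ty": 0, "tz": 0, "wx": 0, "wy": 0, "wz": -10}, {"jaw": 1, "tx": 0, "ty": 0, "tz": 1, "wx": 0, "wy": 0, "wz": -1.9}, {"jaw": 1, "tx": 0, "ty": 0, "tz": 2, "wx": 0, "wy": 0, "wz": 0}, {"jaw": 1, "tx": 0, "ty": 0, "tz": 0, "wx": 0, "wy": 0, "wz": 0}, {"jaw": 1, "tx": 0, "ty": 0, "tz": 0, "wx": 0, "wy": 0, "wz": 0}])

```text
clock: 13.15
tcp_pos: [0.6202, 0.0381, 0.3248]
orientation: [-0.0, 0.702, 0.712, -0.0]
wrist_force: [-0.4, -0.1, 0.9]
finger_gap: 0.0856
```

Run:
```python
from h import *
plan(.6208,.0388,.236,90.8)
```

```text
now [0.6202 0.0381 0.3248] yaw 90.76 tilt 0.06 gap 0.0856 t 13.15 F [-0.4 -0.1  0.9]
tool shift cm [0.07 0.07 8.88] wz deg -0.04
```

carry_out(motion=[{"jaw": 1, "tx": 0.07, "ty": 0.07, "tz": 3, "wx": 0, "wy": 0, "wz": 0}, {"jaw": 1, "tx": 0, "ty": 0, "tz": 3, "wx": 0, "wy": 0, "wz": 0}, {"jaw": 1, "tx": 0, "ty": 0, "tz": 2, "wx": 0, "wy": 0, "wz": 0}, {"jaw": 1, "tx": 0, "ty": 0, "tz": 0.8, "wx": 0, "wy": 0, "wz": 0}, {"jaw": -1, "tx": 0, "ty": 0, "tz": 0, "wx": 0, "wy": 0, "wz": 0}, {"jaw": -1, "tx": 0, "ty": 0, "tz": 0, "wx": 0, "wy": 0, "wz": 0}, {"jaw": -1, "tx": 0, "ty": 0, "tz": 0, "wx": 0, "wy": 0, "wz": 0}, {"jaw": -1, "tx": 0, "ty": 0, "tz": 0, "wx": 0, "wy": 0, "wz": 0}, {"jaw": -1, "tx": 0, "ty": 0, "tz": 0, "wx": 0, "wy": 0, "wz": 0}, {"jaw": -1, "tx": 0, "ty": 0, "tz": 0, "wx": 0, "wy": 0, "wz": 0}, {"jaw": -1, "tx": 0, "ty": 0, "tz": 0, "wx": 0, "wy": 0, "wz": 0}, {"jaw": -1, "tx": 0, "ty": 0, "tz": 0, "wx": 0, "wy": 0, "wz": 0}], force=60)

```text
clock: 14.65
tcp_pos: [0.6214, 0.039, 0.238]
orientation: [0.001, 0.702, 0.712, 0.0]
wrist_force: [-1.0, 0.4, 5.4]
finger_gap: 0.0107
```

Run:
```python
from h import *
plan(.6208,.0388,.236,90.8)
```

```text
now [0.6214 0.039  0.238 ] yaw 90.84 tilt 0.08 gap 0.0107 t 14.65 F [-1.   0.4  5.4]
tool shift cm [-0.02 -0.06  0.2 ] wz deg 0.04
```

carry_out(motion=[{"jaw": -1, "tx": 0, "ty": 0, "tz": -0.5, "wx": 0, "wy": 0, "wz": 0}, {"jaw": -1, "tx": 0, "ty": 0, "tz": -0.5, "wx": 0, "wy": 0, "wz": 0}, {"jaw": -1, "tx": 0, "ty": 0, "tz": -0.5, "wx": 0, "wy": 0, "wz": 0}, {"jaw": -1, "tx": 0, "ty": 0, "tz": 0, "wx": 0, "wy": 0, "wz": 0}])

```text
clock: 15.15
tcp_pos: [0.6213, 0.039, 0.2525]
orientation: [0.0, 0.702, 0.712, 0.0]
wrist_force: [0.7, 0.1, -4.0]
finger_gap: 0.0109
```

Run:
```python
from h import *
plan(.6214,.039,.238,90.84); print(get_state()["ft_torque"])
```

```text
now [0.6213 0.039  0.2525] yaw 90.83 tilt 0.03 gap 0.0109 t 15.15 F [ 0.7  0.1 -4. ]
tool shift cm [0.   0.01 1.45] wz deg -0.01
[-0.03258633 -0.00959646  0.00096831]
```

Run:
```python
from h import *
t=cv2.imread("pics/top0.png"); s=cv2.imread("pics/scene0.png")
crop("t",t,360,150,60,160,4,"t_bk.png")
print("beaker", plane("top",(381,174),.04), "weight",plane("top",(386,294),.04), plane("scene",(201,356),.0), plane("scene",(117,240),.02))
for p in [(.495,-.225,0),(.605,-.225,0),(.605,-.435,0),(.495,-.435,0)]: print(proj("top",p),proj("scene",p))
plan(.55,-.33,.34,90.84)
```

```text
beaker [ 0.72077756 -0.26955196  0.04      ] weight [ 0.37639508 -0.26582837  0.04      ] [ 0.71479093 -0.25938907  0.        ] [ 0.38495189 -0.26463009  0.02      ]
[366.58185086 252.86560879] [159.7710223  268.63905168]
[364.90535071 215.63005399] [186.50239335 304.79604421]
[435.78247786 215.18194398] [ 89.15341732 368.61615849]
[438.58067475 252.34336869] [ 65.74229416 325.8365129 ]
now [0.6213 0.039  0.2525] yaw 90.83 tilt 0.03 gap 0.0109 t 15.15 F [ 0.7  0.1 -4. ]
tool shift cm [-36.79  -7.66  -8.75] wz deg -0.01
```

View pics/t_bk.png

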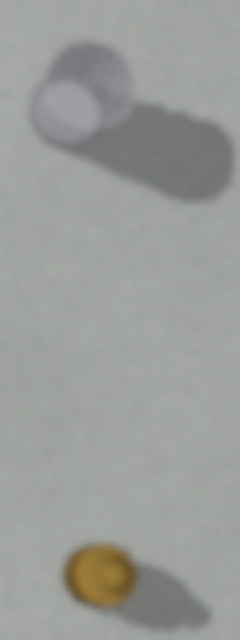

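carry_out(motion=[{"jaw": -1, "tx": 0, "ty": 0, "tz": -1, "wx": 0, "wy": 0, "wz": 0}, {"jaw": -1, "tx": 0, "ty": 0, "tz": -1.5, "wx": 0, "wy": 0, "wz": 0}, {"jaw": -1, "tx": 0, "ty": 0, "tz": -2, "wx": 0, "wy": 0, "wz": 0}, {"jaw": -1, "tx": 0, "ty": 0, "tz": -2, "wx": 0, "wy": 0, "wz": 0}, {"jaw": -1, "tx": 0, "ty": 0, "tz": -1.5, "wx": 0, "wy": 0, "wz": 0}, {"jaw": -1, "tx": -0.8, "ty": -0.2, "tz": -0.8, "wx": 0, "wy": 0, "wz": 0}, {"jaw": -1, "tx": -1.6, "ty": -0.35, "tz": 0, "wx": 0, "wy": 0, "wz": 0}, {"jaw": -1, "tx": -2.4, "ty": -0.5, "tz": 0, "wx": 0, "wy": 0, "wz": 0}, {"jaw": -1, "tx": -3, "ty": -0.6, "tz": 0, "wx": 0, "wy": 0, "wz": 0}, {"jaw": -1, "tx": -3, "ty": -0.6, "tz": 0, "wx": 0, "wy": 0, "wz": 0}, {"jaw": -1, "tx": -3, "ty": -0.6, "tz": 0, "wx": 0, "wy": 0, "wz": 0}, {"jaw": -1, "tx": -3, "ty": -0.6, "tz": 0, "wx": 0, "wy": 0, "wz": 0}, {"jaw": -1, "tx": -3, "ty": -0.6, "tz": 0, "wx": 0, "wy": 0, "wz": 0}, {"jaw": -1, "tx": -3, "ty": -0.6, "tz": 0, "wx": 0, "wy": 0, "wz": 0}, {"jaw": -1, "tx": -3, "ty": -0.6, "tz": 0, "wx": 0, "wy": 0, "wz": 0}, {"jaw": -1, "tx": -3, "ty": -0.6, "tz": 0, "wx": 0, "wy": 0, "wz": 0}, {"jaw": -1, "tx": -3, "ty": -0.6, "tz": 0, "wx": 0, "wy": 0, "wz": 0}, {"jaw": -1, "tx": -2.4, "ty": -0.6, "tz": 0, "wx": 0, "wy": 0, "wz": 0}, {"jaw": -1, "tx": -1.6, "ty": -0.4, "tz": 0, "wx": 0, "wy": 0, "wz": 0}, {"jaw": -1, "tx": -0.8, "ty": -0.2, "tz": 0, "wx": 0, "wy": 0, "wz": 0}])

```text
clock: 17.65
tcp_pos: [0.5495, -0.329, 0.3399]
orientation: [-0.0, 0.702, 0.712, 0.0]
wrist_force: [-0.2, 0.2, -4.2]
finger_gap: 0.0107
```

Run:
```python
from h import *
plan(.55,-.33,.203,90.84)
for n in("scene","top"):
    im=eyes.read_camera(n); cv2.imwrite(f"pics/{n}6.png",im)
```

```text
now [ 0.5495 -0.329   0.3399] yaw 90.78 tilt 0.03 gap 0.0107 t 17.65 F [-0.2  0.2 -4.2]
tool shift cm [-0.1   0.05 13.69] wz deg -0.06
```

View pics/scene6.png

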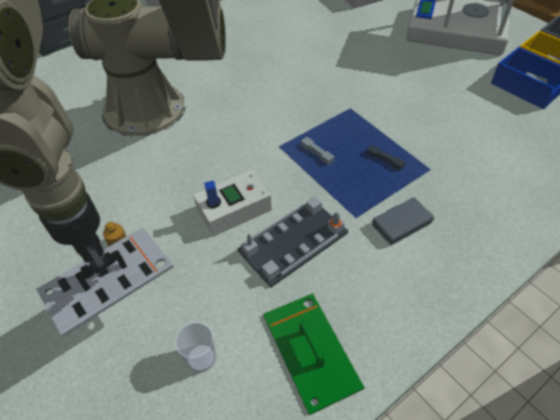

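View pics/top6.png

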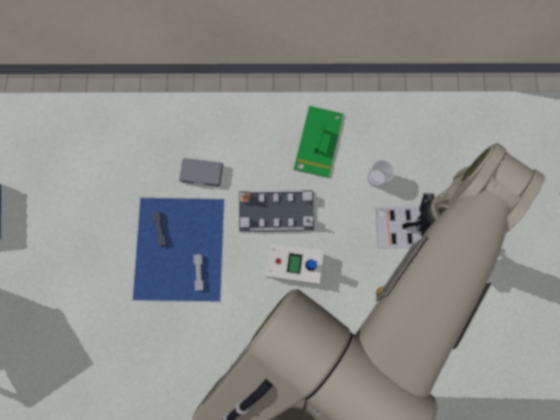

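carry_out(motion=[{"jaw": -1, "tx": 0, "ty": 0, "tz": 1, "wx": 0, "wy": 0, "wz": 0}, {"jaw": -1, "tx": 0, "ty": 0, "tz": 2, "wx": 0, "wy": 0, "wz": 0}, {"jaw": -1, "tx": 0, "ty": 0, "tz": 2.5, "wx": 0, "wy": 0, "wz": 0}, {"jaw": -1, "tx": 0, "ty": 0, "tz": 2.5, "wx": 0, "wy": 0, "wz": 0}, {"jaw": -1, "tx": 0, "ty": 0, "tz": 2, "wx": 0, "wy": 0, "wz": 0}, {"jaw": -1, "tx": 0, "ty": 0, "tz": 1.5, "wx": 0, "wy": 0, "wz": 0}, {"jaw": -1, "tx": 0, "ty": 0, "tz": 1, "wx": 0, "wy": 0, "wz": 0}, {"jaw": -1, "tx": 0, "ty": 0, "tz": 0.7, "wx": 0, "wy": 0, "wz": 0}, {"jaw": -1, "tx": 0, "ty": 0, "tz": 0.3, "wx": 0, "wy": 0, "wz": 0}, {"jaw": -1, "tx": 0, "ty": 0, "tz": 0, "wx": 0, "wy": 0, "wz": 0}])

```text
clock: 19.0
tcp_pos: [0.5501, -0.3282, 0.2055]
orientation: [0.0, 0.702, 0.712, 0.0]
wrist_force: [0.2, -0.3, -4.1]
finger_gap: 0.0107
```

carry_out(motion=[{"jaw": -1, "tx": 0, "ty": 0, "tz": 0.15, "wx": 0, "wy": 0, "wz": 0}, {"jaw": -1, "tx": 0, "ty": 0, "tz": 0.1, "wx": 0, "wy": 0, "wz": 0}, {"jaw": -1, "tx": 0, "ty": 0, "tz": 0.08, "wx": 0, "wy": 0, "wz": 0}, {"jaw": -1, "tx": 0, "ty": 0, "tz": 0, "wx": 0, "wy": 0, "wz": 0}])

```text
clock: 19.5
tcp_pos: [0.55, -0.3281, 0.202]
orientation: [0.0, 0.702, 0.712, -0.0]
wrist_force: [-0.6, 0.2, -2.6]
finger_gap: 0.0111
```

carry_out(motion=[{"jaw": -1, "tx": 0, "ty": 0, "tz": 0.05, "wx": 0, "wy": 0, "wz": 0}, {"jaw": -1, "tx": 0, "ty": 0, "tz": 0, "wx": 0, "wy": 0, "wz": 0}, {"jaw": 1, "tx": 0, "ty": 0, "tz": 0, "wx": 0, "wy": 0, "wz": 0}, {"jaw": 1, "tx": 0, "ty": 0, "tz": 0, "wx": 0, "wy": 0, "wz": 0}, {"jaw": 1, "tx": 0, "ty": 0, "tz": 0, "wx": 0, "wy": 0, "wz": 0}, {"jaw": 1, "tx": 0, "ty": 0, "tz": 0, "wx": 0, "wy": 0, "wz": 0}, {"jaw": 1, "tx": 0, "ty": 0, "tz": 0, "wx": 0, "wy": 0, "wz": 0}, {"jaw": 1, "tx": 0, "ty": 0, "tz": -1, "wx": 0, "wy": 0, "wz": 0}, {"jaw": 1, "tx": 0, "ty": 0, "tz": -2, "wx": 0, "wy": 0, "wz": 0}, {"jaw": 1, "tx": 0, "ty": 0, "tz": -4, "wx": 0, "wy": 0, "wz": 0}, {"jaw": 1, "tx": 0, "ty": 0, "tz": -4, "wx": 0, "wy": 0, "wz": 0}, {"jaw": 1, "tx": 0, "ty": 0, "tz": -3, "wx": 0, "wy": 0, "wz": 0}, {"jaw": 1, "tx": 0, "ty": 0, "tz": -2, "wx": 0, "wy": 0, "wz": 0}, {"jaw": 1, "tx": 0, "ty": 0, "tz": 0, "wx": 0, "wy": 0, "wz": 0}])

```text
clock: 21.25
tcp_pos: [0.5504, -0.3283, 0.3641]
orientation: [0.002, 0.702, 0.712, 0.0]
wrist_force: [-0.9, 0.7, 0.2]
finger_gap: 0.0853
```

Run:
```python
from h import *
plan(.55,-.33,.203,90.84)
for n in("scene","top"):
    im=eyes.read_camera(n); cv2.imwrite(f"pics/{n}7.png",im)
    if n=="scene": crop(n,im,230,185,130,100,6,"s7_fix.png"); crop(n,im,270,100,170,110,4,"s7_mat.png")
    else: crop(n,im,230,182,100,60,8,"t7_fix.png"); crop(n,im,130,190,100,120,5,"t7_mat.png")
```

```text
now [ 0.5504 -0.3283  0.3641] yaw 90.84 tilt 0.27 gap 0.0853 t 21.25 F [-0.9  0.7  0.2]
tool shift cm [-0.12 -0.1  16.11] wz deg -0.0
```

View pics/scene7.png

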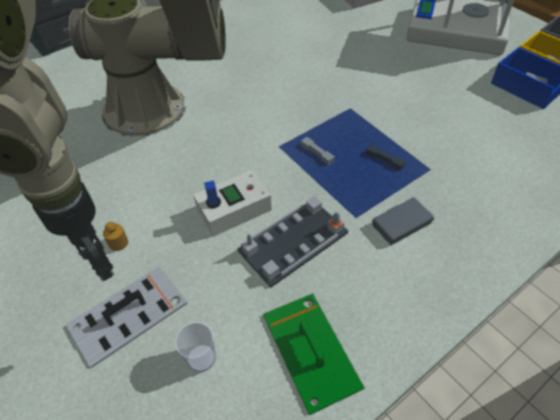

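View pics/s7_fix.png

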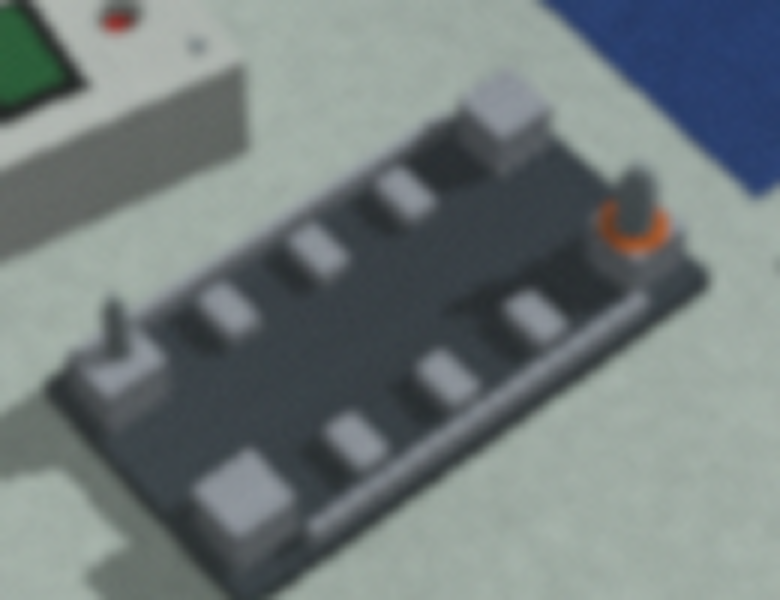

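View pics/t7_fix.png

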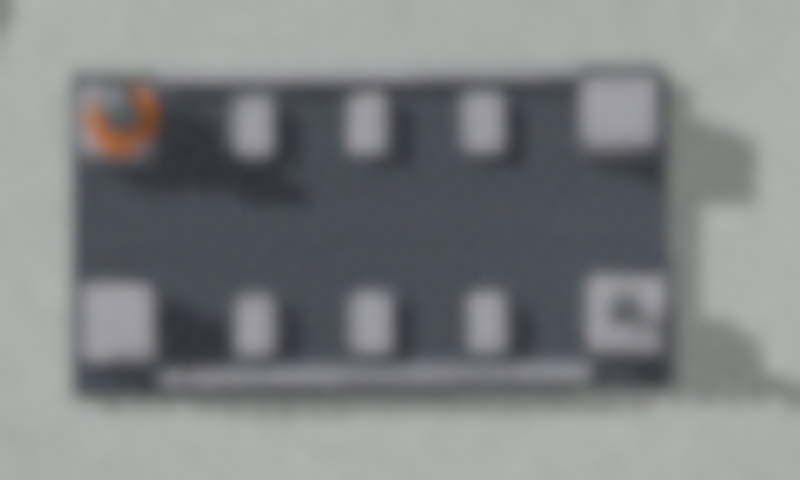

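View pics/s7_mat.png

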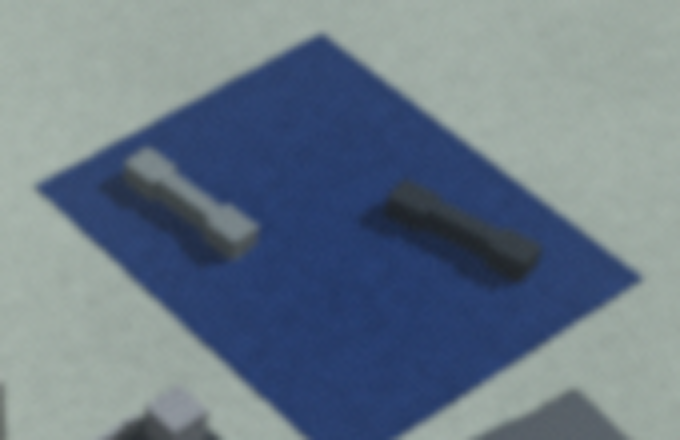

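View pics/t7_mat.png

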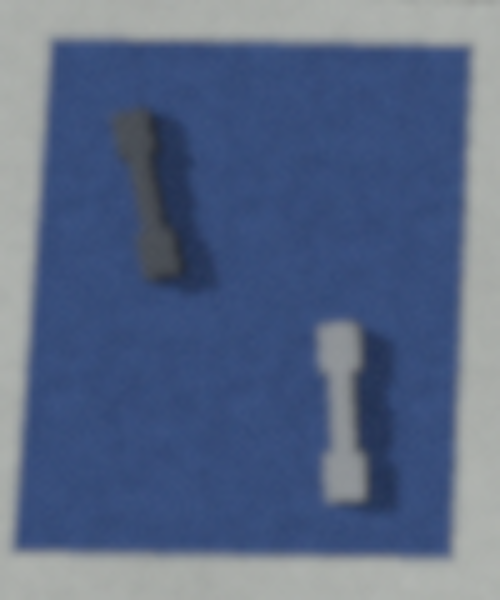

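```bash
cat > meas.py <<'E'
from h import *
def samp(n,im,kind,box):
    hsv=cv2.cvtColor(im,cv2.COLOR_BGR2HSV); S=hsv[...,1]; V=hsv[...,2]
    x0,y0,x1,y1=box
    if kind=="bright": k=(S<70)&(V>(100 if n=="top" else 70))
    else: k=(S<75)&(V<95)
    z=np.zeros(k.shape,np.uint8); z[y0:y1,x0:x1]=k[y0:y1,x0:x1]
    nl,lab,st,ce=cv2.connectedComponentsWithStats(z); i=1+np.argmax(st[1:,4]); z=(lab==i).astype(np.uint8)
    ys,xs=np.nonzero(z); P=np.stack([xs,ys],1).astype(float); c=P.mean(0); U,s_,Vt=np.linalg.svd(P-c,full_matrices=False)
    t=(P-c)@Vt[0]; return c,Vt[0],t.min(),t.max(),len(P)
E
python3 - <<'E'
from meas import *
s=cv2.imread("pics/scene7.png"); t=cv2.imread("pics/top7.png")
for kind,bt,bs in(("bright",(188,248,210,296),(296,132,340,170)),("dark",(150,208,172,250),(360,140,410,175))):
    ends={}
    for n,im,b in(("top",t,bt),("scene",s,bs)):
        c,v,a,bb,N=samp(n,im,kind,b); print(kind,n,c,v,a,bb,N, plane(n,c,.0155)[:2])
        e=[c+v*a,c+v*bb]; w=[plane(n,q,.0188)[:2] for q in e]; d=w[1]-w[0]; print("   ends",w,np.linalg.norm(d),np.degrees(np.arctan2(d[1],d[0]))%180)
        ends[n]=e,c
    print("  tri c",tri(ends["scene"][1],ends["top"][1]))
def c2(p,x0,y0,f): return ((p[0]+.5)/f-.5+x0,(p[1]+.5)/f-.5+y0)
print("ribs")
T=[plane("top",c2(p,230,182,8),.022)[:2] for p in [(254,126),(368,124),(484,123),(255,325),(373,324),(488,322)]]
S=[plane("scene",c2(p,230,185,6),.022)[:2] for p in [(537,315),(447,375),(356,440),(406,193),(319,249),(229,307)]]
for a,b,p,q in zip(T,S,[(254,126),(368,124),(484,123),(255,325),(373,324),(488,322)],[(537,315),(447,375),(356,440),(406,193),(319,249),(229,307)]): print(a,b,tri(c2(q,230,185,6),c2(p,230,182,8))[0][2])
print(np.mean(T,0),np.mean(S,0))
E
```

```text
bright top [197.98148148 272.18518519] [0.05202047 0.99864602] -18.26364038483371 17.94771864516911 270 [0.4420138  0.25996353]
   ends [array([0.49349521, 0.26346503]), array([0.39175999, 0.25552164])] 0.10204485722963941 4.464542168286073
bright scene [317.02657807 149.8538206 ] [0.81832669 0.57475336] -17.960166425981456 18.32827486744933 301 [0.44482185 0.25877287]
   ends [array([0.39460876, 0.25184326]), array([0.49906151, 0.26102816])] 0.10485580144906761 5.025292808906135
  tri c (array([0.44235437, 0.26068796, 0.01239307]), np.float64(0.0005170379593463808))
dark top [159.32105263 228.66842105] [0.20244276 0.9792941 ] -16.793166642819905 16.333309592960127 190 [0.56768118 0.37462838]
   ends [array([0.6154822 , 0.38566833]), array([0.52079316, 0.36243265])] 0.09749826257090216 13.787342019750525
dark scene [385.83512545 157.3297491 ] [0.89782154 0.44035948] -19.68084388423507 18.348302415296715 279 [0.57356398 0.37427556]
   ends [array([0.52578892, 0.35921511]), array([0.6205735 , 0.38268452])] 0.09764696465240007 13.90717422490224
  tri c (array([0.56952951, 0.37731129, 0.00994497]), np.float64(0.00312022725018556))
ribs
[0.65725539 0.079952  ] [0.6575248  0.08207094] 0.02293707691617719
[0.65775422 0.03835149] [0.65726803 0.03998383] 0.02340709837245525
[ 0.65787474 -0.00401037] [ 0.65843274 -0.00243974] 0.02232258499332923
[0.5836144  0.07964879] [0.58416928 0.08064077] 0.021996026189238405
[0.58370106 0.03704672] [0.58428215 0.03916774] 0.02257133378193449
[ 0.58416132 -0.00450836] [ 0.58442021 -0.00251507] 0.022810593710236193
[0.62072686 0.03774671] [0.6210162  0.03948474]
```

carry_out(motion=[{"jaw": 1, "tx": 2.5, "ty": -0.4, "tz": 0, "wx": 0, "wy": 0, "wz": 0}, {"jaw": 1, "tx": 5, "ty": -0.8, "tz": 0, "wx": 0, "wy": 0, "wz": 0}, {"jaw": 1, "tx": 5, "ty": -0.8, "tz": 0, "wx": 0, "wy": 0, "wz": 0}, {"jaw": 1, "tx": 5, "ty": -0.8, "tz": 0, "wx": 0, "wy": 0, "wz": 0}, {"jaw": 1, "tx": 5, "ty": -0.9, "tz": 0, "wx": 0, "wy": 0, "wz": 0}, {"jaw": 1, "tx": 5, "ty": -0.9, "tz": 0, "wx": 0, "wy": 0, "wz": 0}, {"jaw": 1, "tx": 5, "ty": -0.9, "tz": 0, "wx": 0, "wy": 0, "wz": 0}, {"jaw": 1, "tx": 5, "ty": -0.9, "tz": 0, "wx": 0, "wy": 0, "wz": 0}, {"jaw": 1, "tx": 5, "ty": -0.8, "tz": 0, "wx": 0, "wy": 0, "wz": 0}, {"jaw": 1, "tx": 5, "ty": -0.8, "tz": 0, "wx": 0, "wy": 0, "wz": 0}, {"jaw": 1, "tx": 5, "ty": -0.8, "tz": 0, "wx": 0, "wy": 0, "wz": 0}, {"jaw": 1, "tx": 4, "ty": -0.6, "tz": 0, "wx": 0, "wy": 0, "wz": 0}, {"jaw": 1, "tx": 2.4, "ty": -0.4, "tz": 0, "wx": 0, "wy": 0, "wz": 0}, {"jaw": 1, "tx": 0, "ty": 0, "tz": 0, "wx": 0, "wy": 0, "wz": 0}])

```text
clock: 23.1
tcp_pos: [0.4425, 0.2607, 0.36]
orientation: [-0.0, 0.701, 0.713, -0.001]
wrist_force: [-0.2, -0.2, 0.4]
finger_gap: 0.0855
```

carry_out(motion=[{"jaw": 1, "tx": 0, "ty": 0, "tz": 0, "wx": 0, "wy": 0, "wz": -10}, {"jaw": 1, "tx": 0, "ty": 0, "tz": 1, "wx": 0, "wy": 0, "wz": -10}, {"jaw": 1, "tx": 0, "ty": 0, "tz": 1, "wx": 0, "wy": 0, "wz": -10}, {"jaw": 1, "tx": 0, "ty": 0, "tz": 1, "wx": 0, "wy": 0, "wz": -10}, {"jaw": 1, "tx": 0, "ty": 0, "tz": 1, "wx": 0, "wy": 0, "wz": -10}, {"jaw": 1, "tx": 0, "ty": 0, "tz": 1, "wx": 0, "wy": 0, "wz": -10}, {"jaw": 1, "tx": 0, "ty": 0, "tz": 1, "wx": 0, "wy": 0, "wz": -10}, {"jaw": 1, "tx": 0, "ty": 0, "tz": 1, "wx": 0, "wy": 0, "wz": -10}, {"jaw": 1, "tx": 0, "ty": 0, "tz": 0, "wx": 0, "wy": 0, "wz": -10}, {"jaw": 1, "tx": 0, "ty": 0, "tz": 0, "wx": 0, "wy": 0, "wz": -3.9}, {"jaw": 1, "tx": 0, "ty": 0, "tz": 0, "wx": 0, "wy": 0, "wz": 0}])

```text
clock: 24.48
tcp_pos: [0.4434, 0.2583, 0.2906]
orientation: [-0.001, -0.04, 0.999, -0.0]
wrist_force: [1.2, 0.1, -0.0]
finger_gap: 0.0855
```

Run:
```python
from meas import *
plan(.4437,.259,.1775,184.7)
s=eyes.read_camera("scene");cv2.imwrite("pics/scene8.png",s)
t=eyes.read_camera("top");cv2.imwrite("pics/top8.png",t)
```

```text
now [0.4434 0.2583 0.2906] yaw -175.39 tilt 0.09 gap 0.0855 t 24.48 F [ 1.2  0.1 -0. ]
tool shift cm [-0.06  0.07 11.31] wz deg -0.09
```

View pics/scene8.png

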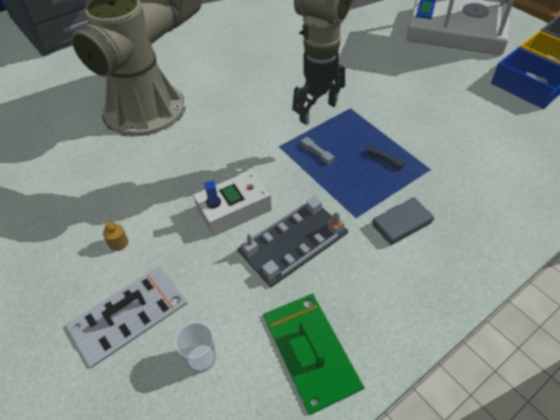

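carry_out(motion=[{"jaw": 1, "tx": 0, "ty": 0.05, "tz": 2, "wx": 0, "wy": 0, "wz": 0}, {"jaw": 1, "tx": 0, "ty": 0, "tz": 3, "wx": 0, "wy": 0, "wz": 0}, {"jaw": 1, "tx": 0, "ty": 0, "tz": 3, "wx": 0, "wy": 0, "wz": 0}, {"jaw": 1, "tx": 0, "ty": 0, "tz": 2, "wx": 0, "wy": 0, "wz": 0}, {"jaw": 1, "tx": 0, "ty": 0, "tz": 1, "wx": 0, "wy": 0, "wz": 0}, {"jaw": 1, "tx": 0, "ty": 0, "tz": 0.3, "wx": 0, "wy": 0, "wz": 0}, {"jaw": -1, "tx": 0, "ty": 0, "tz": 0, "wx": 0, "wy": 0, "wz": 0}, {"jaw": -1, "tx": 0, "ty": 0, "tz": 0, "wx": 0, "wy": 0, "wz": 0}, {"jaw": -1, "tx": 0, "ty": 0, "tz": 0, "wx": 0, "wy": 0, "wz": 0}, {"jaw": -1, "tx": 0, "ty": 0, "tz": 0, "wx": 0, "wy": 0, "wz": 0}, {"jaw": -1, "tx": 0, "ty": 0, "tz": 0, "wx": 0, "wy": 0, "wz": 0}, {"jaw": -1, "tx": 0, "ty": 0, "tz": 0, "wx": 0, "wy": 0, "wz": 0}, {"jaw": -1, "tx": 0, "ty": 0, "tz": 0, "wx": 0, "wy": 0, "wz": 0}, {"jaw": -1, "tx": 0, "ty": 0, "tz": 0, "wx": 0, "wy": 0, "wz": 0}, {"jaw": -1, "tx": 0, "ty": 0, "tz": 0, "wx": 0, "wy": 0, "wz": 0}], force=40)

```text
clock: 26.45
tcp_pos: [0.4436, 0.2601, 0.1788]
orientation: [0.0, -0.041, 0.999, 0.0]
wrist_force: [-0.6, -0.0, 5.0]
finger_gap: 0.0111
```

Run:
```python
from meas import *
plan(.4437,.259,.1775,184.7)
```

```text
now [0.4436 0.2601 0.1788] yaw -175.26 tilt 0.05 gap 0.0111 t 26.45 F [-0.6 -0.   5. ]
tool shift cm [-0.   -0.11  0.13] wz deg 0.04
```

carry_out(motion=[{"jaw": -1, "tx": 0, "ty": 0, "tz": -1, "wx": 0, "wy": 0, "wz": 0}, {"jaw": -1, "tx": 0, "ty": 0, "tz": -2, "wx": 0, "wy": 0, "wz": 0}, {"jaw": -1, "tx": 0, "ty": 0, "tz": -2, "wx": 0, "wy": 0, "wz": 0}, {"jaw": -1, "tx": 0, "ty": 0, "tz": -2, "wx": 0, "wy": 0, "wz": 0}, {"jaw": -1, "tx": 0, "ty": 0, "tz": -1, "wx": 0, "wy": 0, "wz": 4.1}, {"jaw": -1, "tx": 0, "ty": 0, "tz": 0, "wx": 0, "wy": 0, "wz": 0}, {"jaw": -1, "tx": 0, "ty": 0, "tz": 0, "wx": 0, "wy": 0, "wz": 0}])

```text
clock: 27.32
tcp_pos: [0.443, 0.2598, 0.2578]
orientation: [-0.0, -0.006, 1.0, -0.0]
wrist_force: [-0.2, 0.8, -2.0]
finger_gap: 0.0111
```

Run:
```python
from meas import *
plan(.6205,.1017,.22,180.6)
s=eyes.read_camera("scene");cv2.imwrite("pics/scene9.png",s); crop("s",s,250,80,160,120,4,"s9.png")
```

```text
now [0.443  0.2598 0.2578] yaw -179.3 tilt 0.06 gap 0.0111 t 27.32 F [-0.2  0.8 -2. ]
tool shift cm [-17.56 -16.02   3.78] wz deg 0.1
```

View pics/s9.png

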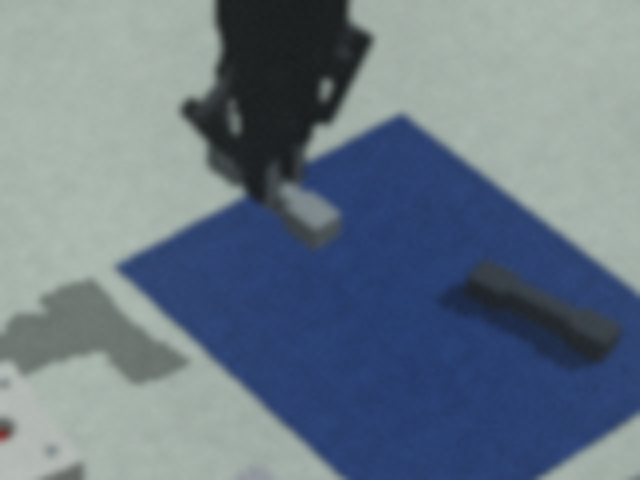

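carry_out(motion=[{"jaw": -1, "tx": -1.2, "ty": -1, "tz": 0, "wx": 0, "wy": 0, "wz": 0.1}, {"jaw": -1, "tx": -2.4, "ty": -2.2, "tz": 0, "wx": 0, "wy": 0, "wz": 0}, {"jaw": -1, "tx": -3, "ty": -2.7, "tz": 0, "wx": 0, "wy": 0, "wz": 0}, {"jaw": -1, "tx": -3, "ty": -2.8, "tz": 0, "wx": 0, "wy": 0, "wz": 0}, {"jaw": -1, "tx": -3, "ty": -2.8, "tz": 0, "wx": 0, "wy": 0, "wz": 0}, {"jaw": -1, "tx": -2.6, "ty": -2.4, "tz": 0, "wx": 0, "wy": 0, "wz": 0}, {"jaw": -1, "tx": -1.6, "ty": -1.4, "tz": 0, "wx": 0, "wy": 0, "wz": 0}, {"jaw": -1, "tx": -0.8, "ty": -0.7, "tz": 0, "wx": 0, "wy": 0, "wz": 0}, {"jaw": -1, "tx": 0, "ty": 0, "tz": 2, "wx": 0, "wy": 0, "wz": 0}, {"jaw": -1, "tx": 0, "ty": 0, "tz": 1.5, "wx": 0, "wy": 0, "wz": 0}, {"jaw": -1, "tx": 0, "ty": 0, "tz": 0, "wx": 0, "wy": 0, "wz": 0}])

```text
clock: 28.75
tcp_pos: [0.6197, 0.1018, 0.2215]
orientation: [-0.002, -0.005, 1.0, -0.0]
wrist_force: [-0.7, 0.1, -1.8]
finger_gap: 0.0107
```

Run:
```python
from meas import *
plan(.6205,.1017,.191,180.6)
for n in("scene","top"):
    im=eyes.read_camera(n);cv2.imwrite(f"pics/{n}10.png",im)
    if n=="scene": crop(n,im,260,150,110,110,6,"s10.png")
    else: crop(n,im,225,175,100,75,7,"t10.png")
```

```text
now [0.6197 0.1018 0.2215] yaw -179.44 tilt 0.23 gap 0.0107 t 28.75 F [-0.7  0.1 -1.8]
tool shift cm [-0.09 -0.01  3.05] wz deg -0.04
```

View pics/s10.png

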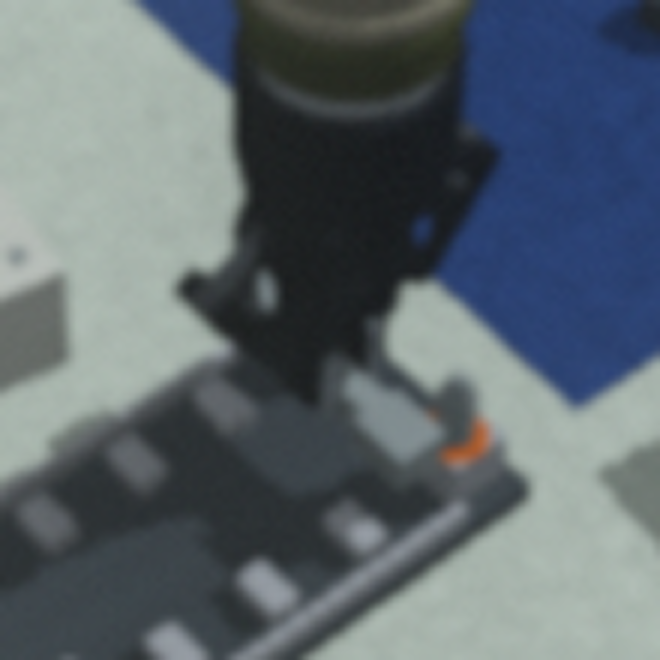

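View pics/t10.png

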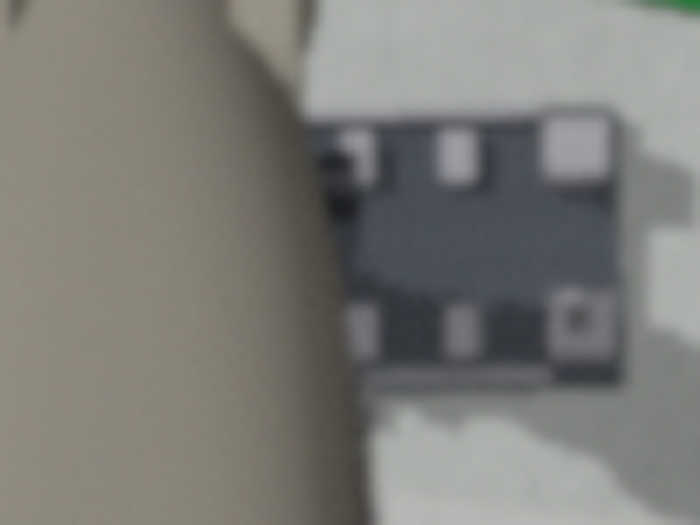

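Run:
```python
from meas import *
def c2(p,x0,y0,f): return ((p[0]+.5)/f-.5+x0,(p[1]+.5)/f-.5+y0)
for p in[(442,437),(400,466)]: print(plane("scene",c2(p,260,150,6),.0615))
```

```text
[0.66801177 0.11075441 0.0615    ]
[0.66829568 0.09078992 0.0615    ]
```

carry_out(motion=[{"jaw": -1, "tx": -0.13, "ty": 0.07, "tz": 0, "wx": 0, "wy": 0, "wz": 0}, {"jaw": -1, "tx": 0, "ty": 0, "tz": 0.5, "wx": 0, "wy": 0, "wz": 0}, {"jaw": -1, "tx": 0, "ty": 0, "tz": 0.8, "wx": 0, "wy": 0, "wz": 0}, {"jaw": -1, "tx": 0, "ty": 0, "tz": 0.8, "wx": 0, "wy": 0, "wz": 0}, {"jaw": -1, "tx": 0, "ty": 0, "tz": 0.5, "wx": 0, "wy": 0, "wz": 0}, {"jaw": -1, "tx": 0, "ty": 0, "tz": 0.2, "wx": 0, "wy": 0, "wz": 0}, {"jaw": -1, "tx": 0, "ty": 0, "tz": 0, "wx": 0, "wy": 0, "wz": 0}])

```text
clock: 29.72
tcp_pos: [0.6222, 0.1023, 0.1952]
orientation: [-0.0, -0.005, 1.0, -0.0]
wrist_force: [-0.5, -0.3, -1.7]
finger_gap: 0.0112
```

carry_out(motion=[{"jaw": -1, "tx": 0.08, "ty": 0, "tz": 0.2, "wx": 0, "wy": 0, "wz": 0}, {"jaw": -1, "tx": 0, "ty": 0, "tz": 0.2, "wx": 0, "wy": 0, "wz": 0}, {"jaw": -1, "tx": 0, "ty": 0, "tz": 0.1, "wx": 0, "wy": 0, "wz": 0}, {"jaw": -1, "tx": 0, "ty": 0, "tz": 0, "wx": 0, "wy": 0, "wz": 0}])

```text
clock: 30.22
tcp_pos: [0.6213, 0.1023, 0.1909]
orientation: [0.0, -0.005, 1.0, -0.0]
wrist_force: [-1.9, 0.5, 2.3]
finger_gap: 0.0109
```

carry_out(motion=[{"jaw": 1, "tx": 0, "ty": 0, "tz": 0, "wx": 0, "wy": 0, "wz": 0}, {"jaw": 1, "tx": 0, "ty": 0, "tz": 0, "wx": 0, "wy": 0, "wz": 0}, {"jaw": 1, "tx": 0, "ty": 0, "tz": 0, "wx": 0, "wy": 0, "wz": 0}, {"jaw": 1, "tx": 0, "ty": 0, "tz": 0, "wx": 0, "wy": 0, "wz": 0}, {"jaw": 1, "tx": 0, "ty": 0, "tz": 0, "wx": 0, "wy": 0, "wz": 0}, {"jaw": 1, "tx": 0, "ty": 0, "tz": -1, "wx": 0, "wy": 0, "wz": 0}, {"jaw": 1, "tx": 0, "ty": 0, "tz": -3, "wx": 0, "wy": 0, "wz": 0}, {"jaw": 1, "tx": 0, "ty": 0, "tz": -4, "wx": 0, "wy": 0, "wz": 0}, {"jaw": 1, "tx": 0, "ty": 0, "tz": -3, "wx": 0, "wy": 0, "wz": 0}, {"jaw": 1, "tx": 0, "ty": 0, "tz": 0, "wx": 0, "wy": 0, "wz": 0}])

```text
clock: 31.48
tcp_pos: [0.6225, 0.1024, 0.3043]
orientation: [0.003, -0.005, 1.0, 0.0]
wrist_force: [0.4, 0.6, -1.5]
finger_gap: 0.0855
```

Run:
```python
from meas import *
plan(.5705,.3735,.30,193.8)
for n in("scene",):
    im=eyes.read_camera(n);cv2.imwrite(f"pics/{n}11.png",im)
    crop(n,im,225,110,200,150,4,"s11.png")
```

```text
now [0.6225 0.1024 0.3043] yaw -179.47 tilt 0.4 gap 0.0855 t 31.48 F [ 0.4  0.6 -1.5]
tool shift cm [ 4.95 27.16  0.4 ] wz deg -13.27
```

View pics/s11.png

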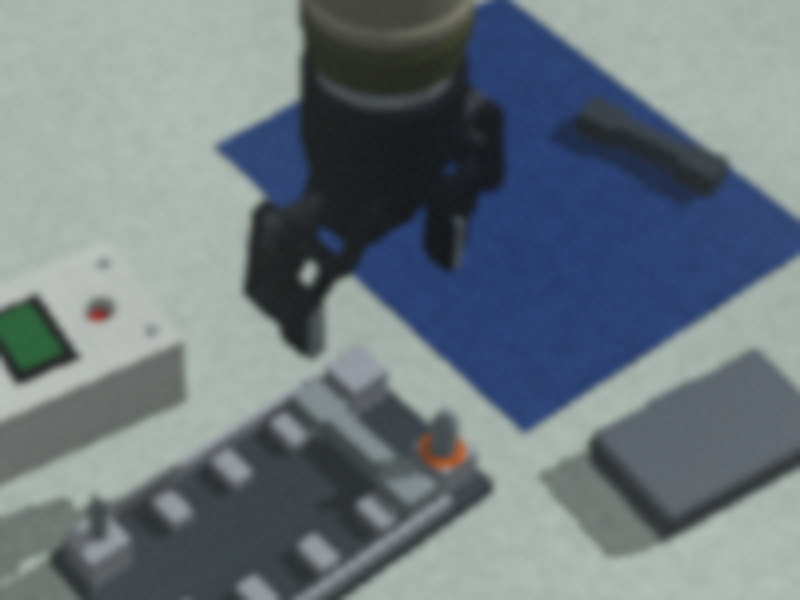

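Run:
```python
from meas import *
s=cv2.imread("pics/scene11.png")
t=eyes.read_camera("top");cv2.imwrite("pics/top11.png",t); crop("t",t,125,190,110,120,5,"t11.png")
c,v,a,bb,N=samp("scene",s,"dark",(365,125,415,165)); print(c,N,plane("scene",c,.0155))
w=[plane("scene",c+v*k,.0188)[:2] for k in(a,bb)]; print(w,np.degrees(np.arctan2(*(w[1]-w[0])[::-1])))
```

```text
[387.84587814 146.1827957 ] 279 [0.54872122 0.40688494 0.0155    ]
[array([0.50134385, 0.39136945]), array([0.5969975, 0.4158406])] 14.35023864398985
```

View pics/t11.png

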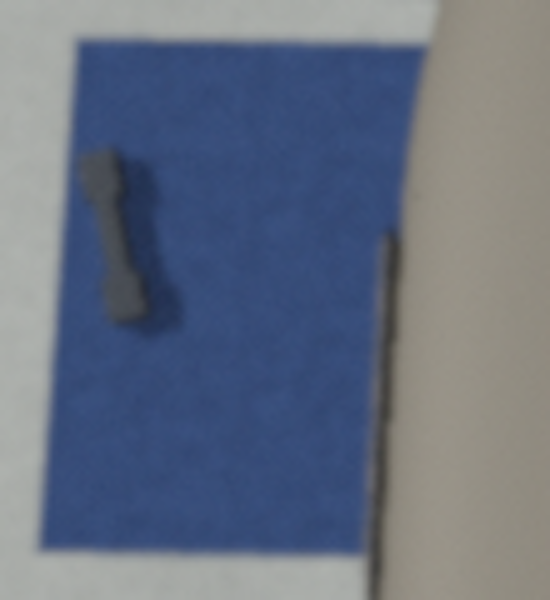

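Run:
```python
from meas import *
t=cv2.imread("pics/top11.png"); s=cv2.imread("pics/scene11.png")
c,v,a,bb,N=samp("top",t,"dark",(138,216,163,260)); print(c,N,plane("top",c,.0155))
w=[plane("top",c+v*k,.0188)[:2] for k in(a,bb)]; print(w,np.mean(w,0),np.degrees(np.arctan2(*(w[0]-w[1])[::-1])))
c2_=samp("scene",s,"dark",(365,125,415,165))[0]; print(tri(c2_,c))
```

```text
[147.39267016 236.94764398] 191 [0.54381475 0.40784644 0.0155    ]
[array([0.59175949, 0.41848391]), array([0.49635878, 0.39574591])] [0.54405913 0.40711491] 13.40588137642644
(array([0.54515526, 0.4100728 , 0.01058206]), np.float64(0.0021012617220697544))
```

carry_out(motion=[{"jaw": 1, "tx": 0.5, "ty": 2, "tz": 0, "wx": 0, "wy": 0, "wz": 0}, {"jaw": 1, "tx": 1.2, "ty": 5, "tz": 0, "wx": 0, "wy": 0, "wz": 0}, {"jaw": 1, "tx": 1.3, "ty": 5.5, "tz": 0, "wx": 0, "wy": 0, "wz": 0}, {"jaw": 1, "tx": 1.3, "ty": 5.5, "tz": 0, "wx": 0, "wy": 0, "wz": 0}, {"jaw": 1, "tx": 1.3, "ty": 5, "tz": 0, "wx": 0, "wy": 0, "wz": 0}, {"jaw": 1, "tx": 1.3, "ty": 5, "tz": 0, "wx": 0, "wy": 0, "wz": 0}, {"jaw": 1, "tx": 0.6, "ty": 2.6, "tz": 0, "wx": 0, "wy": 0, "wz": 0}, {"jaw": 1, "tx": 0, "ty": 0, "tz": 0, "wx": 0, "wy": 0, "wz": -7}, {"jaw": 1, "tx": 0, "ty": 0, "tz": 0, "wx": 0, "wy": 0, "wz": -6.3}, {"jaw": 1, "tx": 0, "ty": 0, "tz": 0, "wx": 0, "wy": 0, "wz": 0}, {"jaw": 1, "tx": 0, "ty": 0, "tz": 0, "wx": 0, "wy": 0, "wz": 0}])

```text
clock: 32.95
tcp_pos: [0.5429, 0.408, 0.2995]
orientation: [-0.001, -0.12, 0.993, -0.0]
wrist_force: [0.1, 0.6, 0.3]
finger_gap: 0.0855
```

Run:
```python
from meas import *
plan(.545,.408,.1775,193.8)
s=eyes.read_camera("scene");cv2.imwrite("pics/scene12.png",s); crop("s",s,260,50,200,150,4,"s12.png")
```

```text
now [0.5429 0.408  0.2995] yaw -166.24 tilt 0.09 gap 0.0855 t 32.95 F [0.1 0.6 0.3]
tool shift cm [-0.22 -0.04 12.2 ] wz deg -0.04
```

View pics/s12.png

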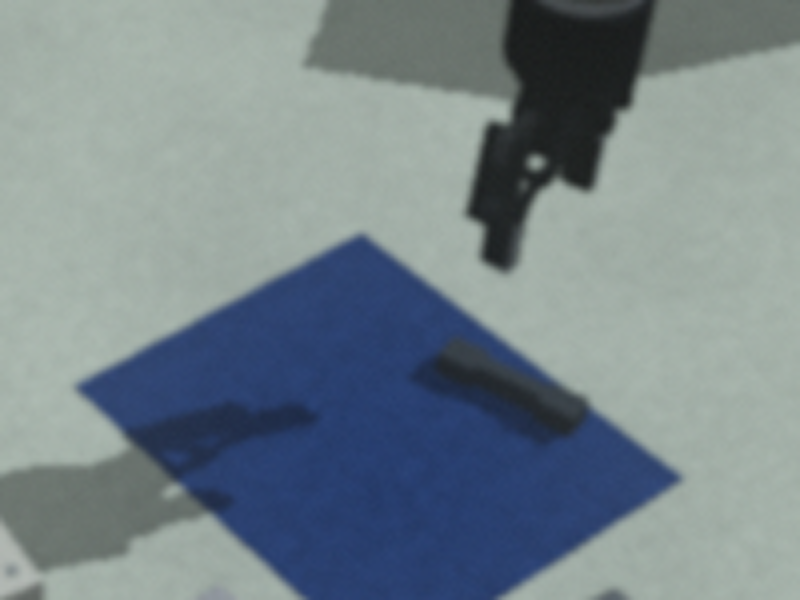

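Sample still there (crop 515,385). Descend and grip.

carry_out(motion=[{"jaw": 1, "tx": -0.2, "ty": 0, "tz": 2, "wx": 0, "wy": 0, "wz": 0}, {"jaw": 1, "tx": 0, "ty": 0, "tz": 3, "wx": 0, "wy": 0, "wz": 0}, {"jaw": 1, "tx": 0, "ty": 0, "tz": 3, "wx": 0, "wy": 0, "wz": 0}, {"jaw": 1, "tx": 0, "ty": 0, "tz": 2.5, "wx": 0, "wy": 0, "wz": 0}, {"jaw": 1, "tx": 0, "ty": 0, "tz": 1.2, "wx": 0, "wy": 0, "wz": 0}, {"jaw": 1, "tx": 0, "ty": 0, "tz": 0.4, "wx": 0, "wy": 0, "wz": 0}, {"jaw": -1, "tx": 0, "ty": 0, "tz": 0, "wx": 0, "wy": 0, "wz": 0}, {"jaw": -1, "tx": 0, "ty": 0, "tz": 0, "wx": 0, "wy": 0, "wz": 0}, {"jaw": -1, "tx": 0, "ty": 0, "tz": 0, "wx": 0, "wy": 0, "wz": 0}, {"jaw": -1, "tx": 0, "ty": 0, "tz": 0, "wx": 0, "wy": 0, "wz": 0}, {"jaw": -1, "tx": 0, "ty": 0, "tz": 0, "wx": 0, "wy": 0, "wz": 0}, {"jaw": -1, "tx": 0, "ty": 0, "tz": 0, "wx": 0, "wy": 0, "wz": 0}, {"jaw": -1, "tx": 0, "ty": 0, "tz": 0, "wx": 0, "wy": 0, "wz": 0}, {"jaw": -1, "tx": 0, "ty": 0, "tz": 0, "wx": 0, "wy": 0, "wz": 0}, {"jaw": -1, "tx": 0, "ty": 0, "tz": 0, "wx": 0, "wy": 0, "wz": 0}], force=40)

```text
clock: 34.88
tcp_pos: [0.5457, 0.4083, 0.1801]
orientation: [0.001, -0.12, 0.993, 0.0]
wrist_force: [-0.5, -0.3, 5.8]
finger_gap: 0.0106
```

Run:
```python
from meas import *
plan(.545,.408,.1775,193.8)
```

```text
now [0.5457 0.4083 0.1801] yaw -166.16 tilt 0.07 gap 0.0106 t 34.88 F [-0.5 -0.3  5.8]
tool shift cm [ 0.08 -0.01  0.26] wz deg 0.04
```

carry_out(motion=[{"jaw": -1, "tx": 0, "ty": 0, "tz": -1, "wx": 0, "wy": 0, "wz": 0}, {"jaw": -1, "tx": 0, "ty": 0, "tz": -2, "wx": 0, "wy": 0, "wz": 0}, {"jaw": -1, "tx": 0, "ty": 0, "tz": -2, "wx": 0, "wy": 0, "wz": 0}, {"jaw": -1, "tx": 0, "ty": 0, "tz": -2, "wx": 0, "wy": 0, "wz": 3}, {"jaw": -1, "tx": 0, "ty": 0, "tz": -2, "wx": 0, "wy": 0, "wz": 5}, {"jaw": -1, "tx": 0, "ty": 0, "tz": -1, "wx": 0, "wy": 0, "wz": 5.2}, {"jaw": -1, "tx": 0, "ty": 0, "tz": 0, "wx": 0, "wy": 0, "wz": 0}, {"jaw": -1, "tx": 0, "ty": 0, "tz": 0, "wx": 0, "wy": 0, "wz": 0}])

```text
clock: 35.88
tcp_pos: [0.5452, 0.4079, 0.2784]
orientation: [-0.001, -0.006, 1.0, -0.0]
wrist_force: [-0.7, 0.1, -1.8]
finger_gap: 0.0111
```

Run:
```python
from meas import *
plan(.6214,.0185,.22,180.6)
```

```text
now [0.5452 0.4079 0.2784] yaw -179.29 tilt 0.1 gap 0.0111 t 35.88 F [-0.7  0.1 -1.8]
tool shift cm [ -7.15 -39.02   5.87] wz deg 0.11
```

carry_out(motion=[{"jaw": -1, "tx": -0.2, "ty": -1, "tz": 0, "wx": 0, "wy": 0, "wz": 0.1}, {"jaw": -1, "tx": -0.4, "ty": -2, "tz": 0, "wx": 0, "wy": 0, "wz": 0}, {"jaw": -1, "tx": -0.6, "ty": -3.3, "tz": 0, "wx": 0, "wy": 0, "wz": 0}, {"jaw": -1, "tx": -0.7, "ty": -4, "tz": 0, "wx": 0, "wy": 0, "wz": 0}, {"jaw": -1, "tx": -0.7, "ty": -4, "tz": 0, "wx": 0, "wy": 0, "wz": 0}, {"jaw": -1, "tx": -0.7, "ty": -4, "tz": 0, "wx": 0, "wy": 0, "wz": 0}, {"jaw": -1, "tx": -0.7, "ty": -4, "tz": 0, "wx": 0, "wy": 0, "wz": 0}, {"jaw": -1, "tx": -0.7, "ty": -4, "tz": 0, "wx": 0, "wy": 0, "wz": 0}, {"jaw": -1, "tx": -0.7, "ty": -4, "tz": 0, "wx": 0, "wy": 0, "wz": 0}, {"jaw": -1, "tx": -0.7, "ty": -3.7, "tz": 0, "wx": 0, "wy": 0, "wz": 0}, {"jaw": -1, "tx": -0.6, "ty": -2.8, "tz": 0, "wx": 0, "wy": 0, "wz": 0}, {"jaw": -1, "tx": -0.3, "ty": -1.5, "tz": 0, "wx": 0, "wy": 0, "wz": 0}, {"jaw": -1, "tx": -0.15, "ty": -0.7, "tz": 0, "wx": 0, "wy": 0, "wz": 0}, {"jaw": -1, "tx": 0, "ty": 0, "tz": 2, "wx": 0, "wy": 0, "wz": 0}, {"jaw": -1, "tx": 0, "ty": 0, "tz": 2, "wx": 0, "wy": 0, "wz": 0}, {"jaw": -1, "tx": 0, "ty": 0, "tz": 1.5, "wx": 0, "wy": 0, "wz": 0}, {"jaw": -1, "tx": 0, "ty": 0, "tz": 0, "wx": 0, "wy": 0, "wz": 0}])

```text
clock: 38.0
tcp_pos: [0.6198, 0.0194, 0.223]
orientation: [-0.001, -0.005, 1.0, 0.0]
wrist_force: [0.0, -0.0, -2.3]
finger_gap: 0.0107
```

Run:
```python
from meas import *
plan(.6214,.0185,.1913,180.6)
im=eyes.read_camera("scene");cv2.imwrite("pics/scene13.png",im); crop("s",im,240,165,110,110,6,"s13.png")
```

```text
now [0.6198 0.0194 0.223 ] yaw -179.41 tilt 0.17 gap 0.0107 t 38.0 F [ 0.  -0.  -2.3]
tool shift cm [-0.17 -0.09  3.17] wz deg -0.01
```

View pics/s13.png

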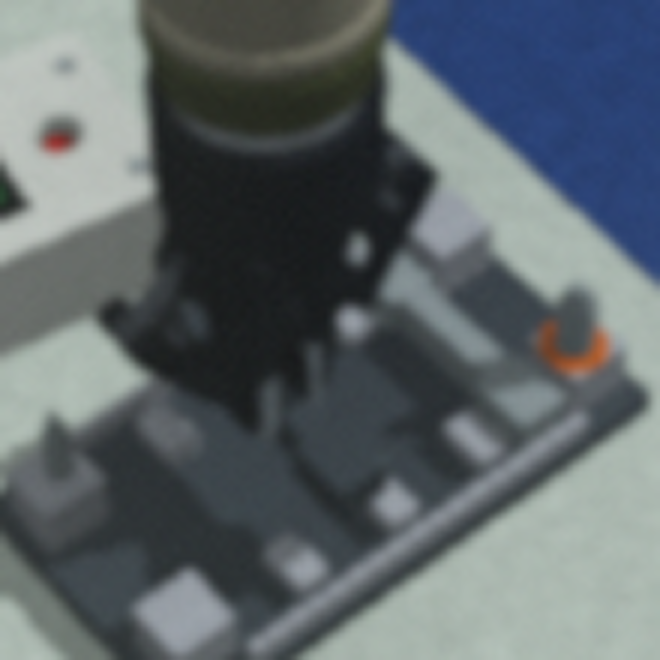

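Run:
```python
from meas import *
im=cv2.imread("pics/scene13.png"); c=im[215:270,270:325]
c=cv2.resize(c,None,fx=11,fy=11,interpolation=cv2.INTER_CUBIC); c=np.clip((c.astype(float)-25)*2.6,0,255).astype(np.uint8); cv2.imwrite("pics/s13b.png",c)
```

```text
(no output)
```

View pics/s13b.png

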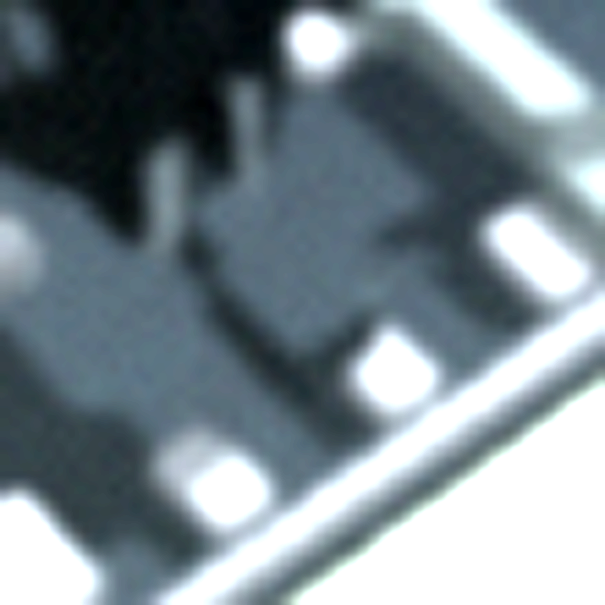

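Run:
```python
from meas import *
def c2(p,x0,y0,f): return ((p[0]+.5)/f-.5+x0,(p[1]+.5)/f-.5+y0)
for p in[(298,345),(365,305),(215,262)]: print(plane("scene",c2(p,270,215,11),.0617))
```

```text
[0.66612628 0.01222397 0.0617    ]
[0.66697345 0.0276805  0.0617    ]
[0.64160466 0.01202124 0.0617    ]
```

carry_out(motion=[{"jaw": -1, "tx": -0.27, "ty": -0.03, "tz": 0, "wx": 0, "wy": 0, "wz": 0}, {"jaw": -1, "tx": 0, "ty": 0, "tz": 0.5, "wx": 0, "wy": 0, "wz": 0}, {"jaw": -1, "tx": 0, "ty": 0, "tz": 0.8, "wx": 0, "wy": 0, "wz": 0}, {"jaw": -1, "tx": 0, "ty": 0, "tz": 0.8, "wx": 0, "wy": 0, "wz": 0}, {"jaw": -1, "tx": 0, "ty": 0, "tz": 0.6, "wx": 0, "wy": 0, "wz": 0}, {"jaw": -1, "tx": 0, "ty": 0, "tz": 0.2, "wx": 0, "wy": 0, "wz": 0}, {"jaw": -1, "tx": 0, "ty": 0, "tz": 0, "wx": 0, "wy": 0, "wz": 0}])

```text
clock: 38.92
tcp_pos: [0.6233, 0.0185, 0.1952]
orientation: [-0.0, -0.005, 1.0, -0.0]
wrist_force: [0.6, -0.4, -1.0]
finger_gap: 0.0107
```

carry_out(motion=[{"jaw": -1, "tx": 0.06, "ty": 0, "tz": 0.15, "wx": 0, "wy": 0, "wz": 0}, {"jaw": -1, "tx": 0, "ty": 0, "tz": 0.15, "wx": 0, "wy": 0, "wz": 0}, {"jaw": -1, "tx": 0, "ty": 0, "tz": 0.1, "wx": 0, "wy": 0, "wz": 0}, {"jaw": -1, "tx": 0, "ty": 0, "tz": 0, "wx": 0, "wy": 0, "wz": 0}])

```text
clock: 39.42
tcp_pos: [0.6227, 0.0185, 0.192]
orientation: [0.0, -0.005, 1.0, -0.0]
wrist_force: [-2.0, 0.4, 4.7]
finger_gap: 0.011
```

carry_out(motion=[{"jaw": 1, "tx": 0, "ty": 0, "tz": 0, "wx": 0, "wy": 0, "wz": 0}, {"jaw": 1, "tx": 0, "ty": 0, "tz": 0, "wx": 0, "wy": 0, "wz": 0}, {"jaw": 1, "tx": 0, "ty": 0, "tz": 0, "wx": 0, "wy": 0, "wz": 0}, {"jaw": 1, "tx": 0, "ty": 0, "tz": 0, "wx": 0, "wy": 0, "wz": 0}, {"jaw": 1, "tx": 0, "ty": 0, "tz": 0, "wx": 0, "wy": 0, "wz": 0}, {"jaw": 1, "tx": 0, "ty": 0, "tz": -1, "wx": 0, "wy": 0, "wz": 0}, {"jaw": 1, "tx": 0, "ty": 0, "tz": -3, "wx": 0, "wy": 0, "wz": 0}, {"jaw": 1, "tx": 0, "ty": 0, "tz": -4, "wx": 0, "wy": 0, "wz": 0}, {"jaw": 1, "tx": 0, "ty": 0, "tz": -4, "wx": 0, "wy": 0, "wz": 0}, {"jaw": 1, "tx": 0, "ty": 0, "tz": -4, "wx": 0, "wy": 0, "wz": 0}, {"jaw": 1, "tx": 0, "ty": 0, "tz": -1.5, "wx": 0, "wy": 0, "wz": 0}, {"jaw": 1, "tx": 0, "ty": 0, "tz": 0, "wx": 0, "wy": 0, "wz": 0}])

```text
clock: 40.92
tcp_pos: [0.6229, 0.0185, 0.3675]
orientation: [0.001, -0.005, 1.0, -0.0]
wrist_force: [0.5, 0.6, 0.3]
finger_gap: 0.0858
```

Run:
```python
from meas import *
plan(.55,-.328,.36,90.84)
im=eyes.read_camera("scene");cv2.imwrite("pics/scene14.png",im); crop("s",im,235,175,120,110,6,"s14.png")
```

```text
now [0.6229 0.0185 0.3675] yaw -179.47 tilt 0.14 gap 0.0858 t 40.92 F [0.5 0.6 0.3]
tool shift cm [  7.62 -34.58   0.75] wz deg 89.69
```

View pics/s14.png

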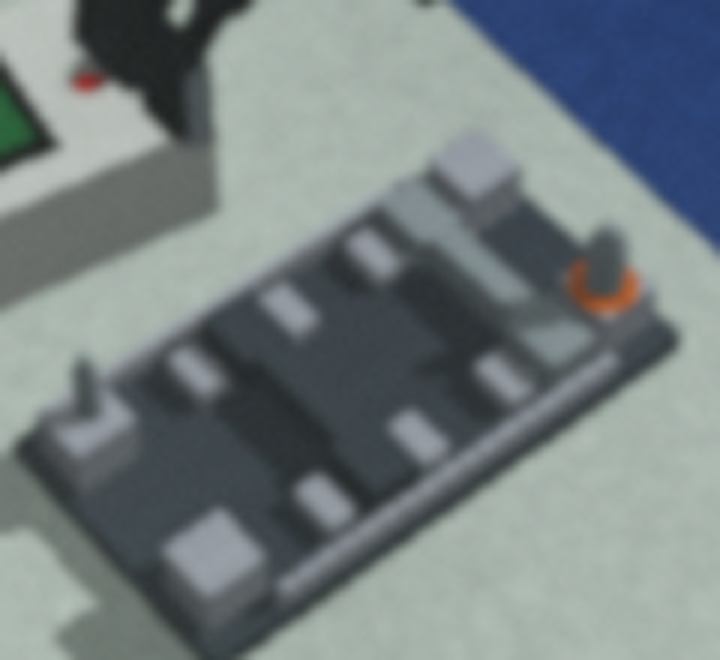

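carry_out(motion=[{"jaw": 1, "tx": 0.5, "ty": -2.2, "tz": 0, "wx": 0, "wy": 0, "wz": 0}, {"jaw": 1, "tx": 1, "ty": -4.6, "tz": 0, "wx": 0, "wy": 0, "wz": 0}, {"jaw": 1, "tx": 1.1, "ty": -5, "tz": 0, "wx": 0, "wy": 0, "wz": 0}, {"jaw": 1, "tx": 1.1, "ty": -5, "tz": 0, "wx": 0, "wy": 0, "wz": 0}, {"jaw": 1, "tx": 1.1, "ty": -5, "tz": 0, "wx": 0, "wy": 0, "wz": 0}, {"jaw": 1, "tx": 1.1, "ty": -5, "tz": 0, "wx": 0, "wy": 0, "wz": 0}, {"jaw": 1, "tx": 1, "ty": -4.6, "tz": 0, "wx": 0, "wy": 0, "wz": 0}, {"jaw": 1, "tx": 0.7, "ty": -3.1, "tz": 0, "wx": 0, "wy": 0, "wz": 0}, {"jaw": 1, "tx": 0, "ty": 0, "tz": 0, "wx": 0, "wy": 0, "wz": 10}, {"jaw": 1, "tx": 0, "ty": 0, "tz": 0, "wx": 0, "wy": 0, "wz": 10}, {"jaw": 1, "tx": 0, "ty": 0, "tz": 0, "wx": 0, "wy": 0, "wz": 10}, {"jaw": 1, "tx": 0, "ty": 0, "tz": 0, "wx": 0, "wy": 0, "wz": 10}, {"jaw": 1, "tx": 0, "ty": 0, "tz": 0, "wx": 0, "wy": 0, "wz": 10}, {"jaw": 1, "tx": 0, "ty": 0, "tz": 0, "wx": 0, "wy": 0, "wz": 10}, {"jaw": 1, "tx": 0, "ty": 0, "tz": 0, "wx": 0, "wy": 0, "wz": 10}, {"jaw": 1, "tx": 0, "ty": 0, "tz": 0, "wx": 0, "wy": 0, "wz": 10}, {"jaw": 1, "tx": 0, "ty": 0, "tz": 0, "wx": 0, "wy": 0, "wz": 9.7}, {"jaw": 1, "tx": 0, "ty": 0, "tz": 0, "wx": 0, "wy": 0, "wz": 0}])

```text
clock: 43.22
tcp_pos: [0.5489, -0.3279, 0.3647]
orientation: [-0.001, 0.702, 0.713, -0.0]
wrist_force: [0.5, -0.5, -0.0]
finger_gap: 0.0856
```

Run:
```python
from meas import *
plan(.55,-.328,.2018,90.84)
for n in("scene","top"):
    im=eyes.read_camera(n);cv2.imwrite(f"pics/{n}15.png",im)
    if n=="top":
        c=im[182:242,230:330]; c=cv2.resize(c,None,fx=8,fy=8,interpolation=cv2.INTER_CUBIC); cv2.imwrite("pics/t15.png",np.clip((c.astype(float)-20)*1.5,0,255).astype(np.uint8))
    else:
        c=im[185:285,230:350]; c=cv2.resize(c,None,fx=6.5,fy=6.0,interpolation=cv2.INTER_CUBIC); cv2.imwrite("pics/s15.png",np.clip((c.astype(float)-20)*1.6,0,255).astype(np.uint8))
```

```text
now [ 0.5489 -0.3279  0.3647] yaw 90.88 tilt 0.17 gap 0.0856 t 43.23 F [ 0.5 -0.5 -0. ]
tool shift cm [-0.04  0.15 16.29] wz deg 0.04
```

View pics/scene15.png

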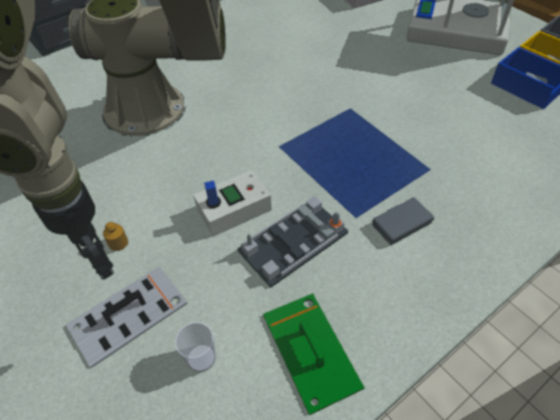

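View pics/t15.png

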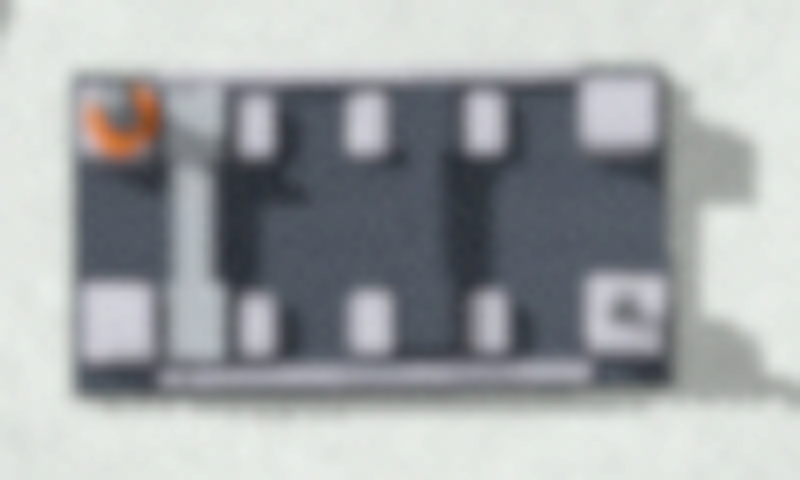

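View pics/s15.png

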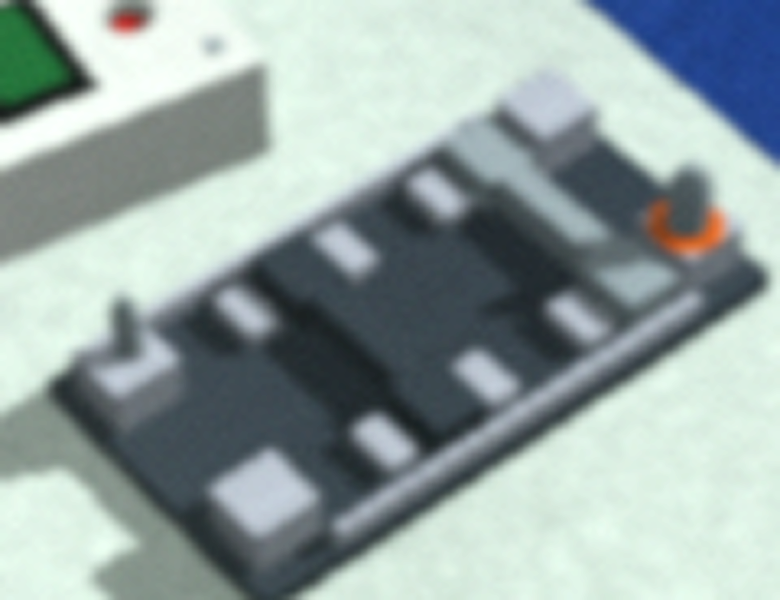

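carry_out(motion=[{"jaw": 1, "tx": -0.02, "ty": 0.12, "tz": 2, "wx": 0, "wy": 0, "wz": 0}, {"jaw": 1, "tx": 0, "ty": 0, "tz": 4, "wx": 0, "wy": 0, "wz": 0}, {"jaw": 1, "tx": 0, "ty": 0, "tz": 4, "wx": 0, "wy": 0, "wz": 0}, {"jaw": 1, "tx": 0, "ty": 0, "tz": 3, "wx": 0, "wy": 0, "wz": 0}, {"jaw": 1, "tx": 0, "ty": 0, "tz": 2, "wx": 0, "wy": 0, "wz": 0}, {"jaw": 1, "tx": 0, "ty": 0, "tz": 1, "wx": 0, "wy": 0, "wz": 0}, {"jaw": 1, "tx": 0, "ty": 0, "tz": 0.2, "wx": 0, "wy": 0, "wz": 0}, {"jaw": 1, "tx": 0, "ty": 0, "tz": 0, "wx": 0, "wy": 0, "wz": 0}, {"jaw": 1, "tx": 0, "ty": 0, "tz": 0, "wx": 0, "wy": 0, "wz": 0}], force=60)

```text
clock: 44.45
tcp_pos: [0.5515, -0.3277, 0.2055]
orientation: [0.001, 0.702, 0.712, 0.0]
wrist_force: [1.3, 0.3, 0.2]
finger_gap: 0.0852
```

Run:
```python
from meas import *
plan(.55,-.3281,.202,90.84)
```

```text
now [ 0.5515 -0.3277  0.2055] yaw 90.85 tilt 0.11 gap 0.0852 t 44.45 F [1.3 0.3 0.2]
tool shift cm [-0.04 -0.15  0.35] wz deg 0.01
```

carry_out(motion=[{"jaw": 1, "tx": -0.04, "ty": -0.15, "tz": 0.3, "wx": 0, "wy": 0, "wz": 0}, {"jaw": 1, "tx": 0, "ty": 0, "tz": 0, "wx": 0, "wy": 0, "wz": 0}, {"jaw": -1, "tx": 0, "ty": 0, "tz": 0, "wx": 0, "wy": 0, "wz": 0}, {"jaw": -1, "tx": 0, "ty": 0, "tz": 0, "wx": 0, "wy": 0, "wz": 0}, {"jaw": -1, "tx": 0, "ty": 0, "tz": 0, "wx": 0, "wy": 0, "wz": 0}, {"jaw": -1, "tx": 0, "ty": 0, "tz": 0, "wx": 0, "wy": 0, "wz": 0}, {"jaw": -1, "tx": 0, "ty": 0, "tz": 0, "wx": 0, "wy": 0, "wz": 0}, {"jaw": -1, "tx": 0, "ty": 0, "tz": 0, "wx": 0, "wy": 0, "wz": 0}, {"jaw": -1, "tx": 0, "ty": 0, "tz": 0, "wx": 0, "wy": 0, "wz": 0}, {"jaw": -1, "tx": 0, "ty": 0, "tz": 0, "wx": 0, "wy": 0, "wz": 0}], force=60)

```text
clock: 45.7
tcp_pos: [0.5497, -0.3278, 0.2016]
orientation: [0.0, 0.702, 0.712, 0.0]
wrist_force: [0.8, -0.4, 2.4]
finger_gap: 0.011
```

Run:
```python
from meas import *
plan(.55,-.3281,.202,90.84)
```

```text
now [ 0.5497 -0.3278  0.2016] yaw 90.83 tilt 0.02 gap 0.011 t 45.7 F [ 0.8 -0.4  2.4]
tool shift cm [-0.03  0.03 -0.04] wz deg -0.01
```

carry_out(motion=[{"jaw": -1, "tx": 0, "ty": 0, "tz": -0.5, "wx": 0, "wy": 0, "wz": 0}, {"jaw": -1, "tx": 0, "ty": 0, "tz": -1, "wx": 0, "wy": 0, "wz": 0}, {"jaw": -1, "tx": 0, "ty": 0, "tz": -2, "wx": 0, "wy": 0, "wz": 0}, {"jaw": -1, "tx": 0, "ty": 0, "tz": -2.5, "wx": 0, "wy": 0, "wz": 0}, {"jaw": -1, "tx": 0, "ty": 0, "tz": -2.5, "wx": 0, "wy": 0, "wz": 0}, {"jaw": -1, "tx": 0, "ty": 0, "tz": -2.5, "wx": 0, "wy": 0, "wz": 0}, {"jaw": -1, "tx": 0, "ty": 0, "tz": -2, "wx": 0, "wy": 0, "wz": 0}, {"jaw": -1, "tx": 0, "ty": 0, "tz": -1, "wx": 0, "wy": 0, "wz": 0}, {"jaw": -1, "tx": 0, "ty": 0, "tz": 0, "wx": 0, "wy": 0, "wz": 0}])

```text
clock: 46.82
tcp_pos: [0.5497, -0.3279, 0.342]
orientation: [0.001, 0.702, 0.712, 0.0]
wrist_force: [1.3, -0.7, -3.9]
finger_gap: 0.0107
```

carry_out(motion=[{"jaw": -1, "tx": 0.8, "ty": 0.2, "tz": 0, "wx": 0, "wy": 0, "wz": 0}, {"jaw": -1, "tx": 1.6, "ty": 0.35, "tz": 0, "wx": 0, "wy": 0, "wz": 0}, {"jaw": -1, "tx": 2.4, "ty": 0.5, "tz": 0, "wx": 0, "wy": 0, "wz": 0}, {"jaw": -1, "tx": 3, "ty": 0.6, "tz": 0, "wx": 0, "wy": 0, "wz": 0}, {"jaw": -1, "tx": 3, "ty": 0.6, "tz": 0, "wx": 0, "wy": 0, "wz": 0}, {"jaw": -1, "tx": 3, "ty": 0.6, "tz": 0, "wx": 0, "wy": 0, "wz": 0}, {"jaw": -1, "tx": 3, "ty": 0.6, "tz": 0, "wx": 0, "wy": 0, "wz": 0}, {"jaw": -1, "tx": 3, "ty": 0.65, "tz": 0, "wx": 0, "wy": 0, "wz": 0}, {"jaw": -1, "tx": 3, "ty": 0.65, "tz": 0, "wx": 0, "wy": 0, "wz": 0}, {"jaw": -1, "tx": 3, "ty": 0.65, "tz": 0, "wx": 0, "wy": 0, "wz": 0}, {"jaw": -1, "tx": 3, "ty": 0.65, "tz": 0, "wx": 0, "wy": 0, "wz": 0}, {"jaw": -1, "tx": 3, "ty": 0.65, "tz": 0, "wx": 0, "wy": 0, "wz": 0}, {"jaw": -1, "tx": 2.4, "ty": 0.5, "tz": 0, "wx": 0, "wy": 0, "wz": 0}, {"jaw": -1, "tx": 1.5, "ty": 0.3, "tz": 0, "wx": 0, "wy": 0, "wz": 0}, {"jaw": -1, "tx": 0.8, "ty": 0.2, "tz": 0, "wx": 0, "wy": 0, "wz": 0}, {"jaw": -1, "tx": 0, "ty": 0, "tz": 0, "wx": 0, "wy": 0, "wz": 0}, {"jaw": -1, "tx": 0, "ty": 0, "tz": 0, "wx": 0, "wy": 0, "wz": 0}])

```text
clock: 48.95
tcp_pos: [0.6213, 0.0377, 0.3413]
orientation: [0.0, 0.702, 0.712, -0.0]
wrist_force: [-1.2, -0.6, -3.2]
finger_gap: 0.0108
```

Run:
```python
from meas import *
plan(.6213,.0393,.28,90.83)
for n in("scene","top"):
    im=eyes.read_camera(n);cv2.imwrite(f"pics/{n}16.png",im)
    if n=="scene": crop(n,im,215,130,150,150,5,"s16.png")
```

```text
now [0.6213 0.0377 0.3413] yaw 90.78 tilt 0.02 gap 0.0108 t 48.95 F [-1.2 -0.6 -3.2]
tool shift cm [0.17 0.01 6.13] wz deg -0.05
```

View pics/s16.png

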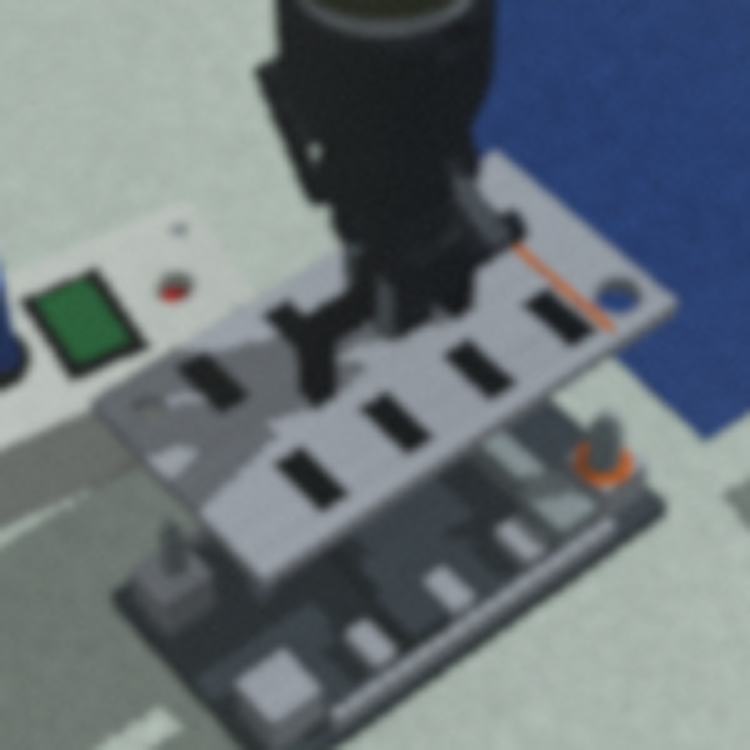

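carry_out(motion=[{"jaw": -1, "tx": 0.15, "ty": 0, "tz": 1, "wx": 0, "wy": 0, "wz": 0}, {"jaw": -1, "tx": 0, "ty": 0, "tz": 1.5, "wx": 0, "wy": 0, "wz": 0}, {"jaw": -1, "tx": 0, "ty": 0, "tz": 1.5, "wx": 0, "wy": 0, "wz": 0}, {"jaw": -1, "tx": 0, "ty": 0, "tz": 1, "wx": 0, "wy": 0, "wz": 0}, {"jaw": -1, "tx": 0, "ty": 0, "tz": 0.7, "wx": 0, "wy": 0, "wz": 0}, {"jaw": -1, "tx": 0, "ty": 0, "tz": 0.3, "wx": 0, "wy": 0, "wz": 0}, {"jaw": -1, "tx": 0, "ty": 0, "tz": 0, "wx": 0, "wy": 0, "wz": 0}, {"jaw": -1, "tx": 0, "ty": 0, "tz": 0, "wx": 0, "wy": 0, "wz": 0}])

```text
clock: 50.05
tcp_pos: [0.6215, 0.0398, 0.2819]
orientation: [0.0, 0.702, 0.712, 0.0]
wrist_force: [-0.9, 1.1, -3.6]
finger_gap: 0.0107
```

Run:
```python
from meas import *
plan(.6213,.0393,.238,90.83)
```

```text
now [0.6215 0.0398 0.2819] yaw 90.84 tilt 0.06 gap 0.0107 t 50.05 F [-0.9  1.1 -3.6]
tool shift cm [-0.05 -0.03  4.39] wz deg 0.01
```

carry_out(motion=[{"jaw": -1, "tx": -0.05, "ty": -0.02, "tz": 0, "wx": 0, "wy": 0, "wz": 0}, {"jaw": -1, "tx": 0, "ty": 0, "tz": 0.5, "wx": 0, "wy": 0, "wz": 0}, {"jaw": -1, "tx": 0, "ty": 0, "tz": 0.5, "wx": 0, "wy": 0, "wz": 0}, {"jaw": -1, "tx": 0, "ty": 0, "tz": 0.5, "wx": 0, "wy": 0, "wz": 0}, {"jaw": -1, "tx": 0, "ty": 0, "tz": 0.5, "wx": 0, "wy": 0, "wz": 0}, {"jaw": -1, "tx": 0, "ty": 0, "tz": 0, "wx": 0, "wy": 0, "wz": 0}])

```text
clock: 50.8
tcp_pos: [0.6208, 0.0393, 0.2606]
orientation: [-0.0, 0.702, 0.712, -0.0]
wrist_force: [0.4, -0.5, -4.1]
finger_gap: 0.0106
```

Run:
```python
from meas import *
plan(.6213,.0393,.238,90.83); print(get_state()["ft_torque"])
```

```text
now [0.6208 0.0393 0.2606] yaw 90.83 tilt 0.07 gap 0.0106 t 50.8 F [ 0.4 -0.5 -4.1]
tool shift cm [-0.    0.05  2.26] wz deg 0.0
[-0.00323443  0.01114058  0.02836372]
```

carry_out(motion=[{"jaw": -1, "tx": 0, "ty": 0.04, "tz": 0.4, "wx": 0, "wy": 0, "wz": 0}, {"jaw": -1, "tx": 0, "ty": 0, "tz": 0.4, "wx": 0, "wy": 0, "wz": 0}, {"jaw": -1, "tx": 0, "ty": 0, "tz": 0.4, "wx": 0, "wy": 0, "wz": 0}, {"jaw": -1, "tx": 0, "ty": 0, "tz": 0.4, "wx": 0, "wy": 0, "wz": 0}, {"jaw": -1, "tx": 0, "ty": 0, "tz": 0.3, "wx": 0, "wy": 0, "wz": 0}, {"jaw": -1, "tx": 0, "ty": 0, "tz": 0, "wx": 0, "wy": 0, "wz": 0}])

```text
clock: 51.55
tcp_pos: [0.6214, 0.0393, 0.242]
orientation: [-0.0, 0.702, 0.712, -0.0]
wrist_force: [-0.4, 0.5, -4.2]
finger_gap: 0.0107
```

Run:
```python
from meas import *
plan(.6213,.0393,.238,90.83); print(get_state()["ft_torque"])
```

```text
now [0.6214 0.0393 0.242 ] yaw 90.83 tilt 0.04 gap 0.0107 t 51.55 F [-0.4  0.5 -4.2]
tool shift cm [ 0.   -0.01  0.4 ] wz deg 0.0
[-0.0017589  -0.01403211  0.0191054 ]
```

carry_out(motion=[{"jaw": -1, "tx": 0, "ty": 0, "tz": 0.2, "wx": 0, "wy": 0, "wz": 0}, {"jaw": -1, "tx": 0, "ty": 0, "tz": 0.1, "wx": 0, "wy": 0, "wz": 0}, {"jaw": -1, "tx": 0, "ty": 0, "tz": 0.1, "wx": 0, "wy": 0, "wz": 0}, {"jaw": -1, "tx": 0, "ty": 0, "tz": 0.05, "wx": 0, "wy": 0, "wz": 0}, {"jaw": -1, "tx": 0, "ty": 0, "tz": 0, "wx": 0, "wy": 0, "wz": 0}])

```text
clock: 52.18
tcp_pos: [0.6215, 0.0393, 0.2379]
orientation: [0.0, 0.702, 0.712, -0.0]
wrist_force: [0.2, 0.3, -3.3]
finger_gap: 0.0106
```

carry_out(motion=[{"jaw": -1, "tx": 0, "ty": 0, "tz": 0.05, "wx": 0, "wy": 0, "wz": 0}, {"jaw": -1, "tx": 0, "ty": 0, "tz": 0.03, "wx": 0, "wy": 0, "wz": 0}, {"jaw": -1, "tx": 0, "ty": 0, "tz": 0, "wx": 0, "wy": 0, "wz": 0}])

```text
clock: 52.55
tcp_pos: [0.6215, 0.0393, 0.2376]
orientation: [0.0, 0.702, 0.712, 0.0]
wrist_force: [-2.5, 1.2, 0.8]
finger_gap: 0.0108
```

Seated (about 5 N taken up by the blocks, height as at the start). Release and rise.

carry_out(motion=[{"jaw": 1, "tx": 0, "ty": 0, "tz": 0, "wx": 0, "wy": 0, "wz": 0}, {"jaw": 1, "tx": 0, "ty": 0, "tz": 0, "wx": 0, "wy": 0, "wz": 0}, {"jaw": 1, "tx": 0, "ty": 0, "tz": 0, "wx": 0, "wy": 0, "wz": 0}, {"jaw": 1, "tx": 0, "ty": 0, "tz": 0, "wx": 0, "wy": 0, "wz": 0}, {"jaw": 1, "tx": 0, "ty": 0, "tz": 0, "wx": 0, "wy": 0, "wz": 0}, {"jaw": 1, "tx": 0, "ty": 0, "tz": -1, "wx": 0, "wy": 0, "wz": 0}, {"jaw": 1, "tx": 0, "ty": 0, "tz": -2, "wx": 0, "wy": 0, "wz": 0}, {"jaw": 1, "tx": 0, "ty": 0, "tz": -4, "wx": 0, "wy": 0, "wz": 0}, {"jaw": 1, "tx": 0, "ty": 0, "tz": -4, "wx": 0, "wy": 0, "wz": 0}, {"jaw": 1, "tx": 0, "ty": 0, "tz": -1, "wx": 0, "wy": 0, "wz": 0}, {"jaw": 1, "tx": 0, "ty": 0, "tz": 0, "wx": 0, "wy": 0, "wz": 0}])

```text
clock: 53.92
tcp_pos: [0.6217, 0.0393, 0.3579]
orientation: [0.001, 0.702, 0.712, 0.001]
wrist_force: [0.5, -0.9, -0.4]
finger_gap: 0.0856
```

Run:
```python
from meas import *
plan(.4566,-.0560,.335,68.93)
for n in("scene","top"):
    im=eyes.read_camera(n);cv2.imwrite(f"pics/{n}17.png",im)
    if n=="scene": crop(n,im,180,150,180,140,4,"s17.png")
```

```text
now [0.6217 0.0393 0.3579] yaw 90.83 tilt 0.11 gap 0.0856 t 53.92 F [ 0.5 -0.9 -0.4]
tool shift cm [ -9.29 -16.65   2.26] wz deg 21.9
```

View pics/s17.png

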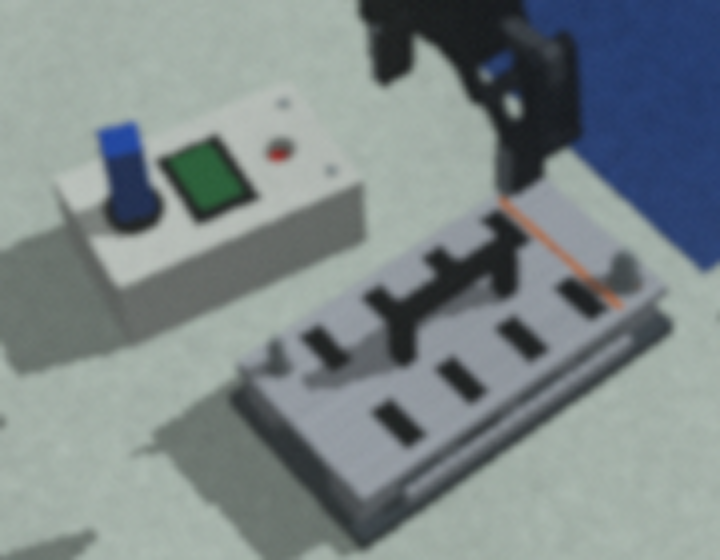

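carry_out(motion=[{"jaw": 1, "tx": -1.2, "ty": -2.2, "tz": 0, "wx": 0, "wy": 0, "wz": 0}, {"jaw": 1, "tx": -2.2, "ty": -4, "tz": 0, "wx": 0, "wy": 0, "wz": 0}, {"jaw": 1, "tx": -2.3, "ty": -4, "tz": 0, "wx": 0, "wy": 0, "wz": 0}, {"jaw": 1, "tx": -2.2, "ty": -4, "tz": 0, "wx": 0, "wy": 0, "wz": 0}, {"jaw": 1, "tx": -1.4, "ty": -2.45, "tz": 0, "wx": 0, "wy": 0, "wz": 0}, {"jaw": 1, "tx": 0, "ty": 0, "tz": 0, "wx": 0, "wy": 0, "wz": 10}, {"jaw": 1, "tx": 0, "ty": 0, "tz": 1, "wx": 0, "wy": 0, "wz": 10}, {"jaw": 1, "tx": 0, "ty": 0, "tz": 1, "wx": 0, "wy": 0, "wz": 1.9}, {"jaw": 1, "tx": 0, "ty": 0, "tz": 0, "wx": 0, "wy": 0, "wz": 0}, {"jaw": 1, "tx": 0, "ty": 0, "tz": 0, "wx": 0, "wy": 0, "wz": 0}])

```text
clock: 55.28
tcp_pos: [0.4564, -0.056, 0.3368]
orientation: [-0.0, 0.824, 0.567, -0.0]
wrist_force: [0.4, -0.3, -0.4]
finger_gap: 0.0855
```

Run:
```python
from meas import *
plan(.4566,-.0561,.2450,68.93)
```

```text
now [ 0.4564 -0.056   0.3368] yaw 69.04 tilt 0.05 gap 0.0855 t 55.27 F [ 0.4 -0.3 -0.4]
tool shift cm [0.   0.03 9.18] wz deg 0.11
```

carry_out(motion=[{"jaw": 1, "tx": 0, "ty": 0.02, "tz": 3, "wx": 0, "wy": 0, "wz": 0.1}, {"jaw": 1, "tx": 0, "ty": 0, "tz": 3, "wx": 0, "wy": 0, "wz": 0}, {"jaw": 1, "tx": 0, "ty": 0, "tz": 2, "wx": 0, "wy": 0, "wz": 0}, {"jaw": 1, "tx": 0, "ty": 0, "tz": 1.1, "wx": 0, "wy": 0, "wz": 0}, {"jaw": 1, "tx": 0, "ty": 0, "tz": 0, "wx": 0, "wy": 0, "wz": 0}, {"jaw": -1, "tx": 0, "ty": 0, "tz": 0, "wx": 0, "wy": 0, "wz": 0}, {"jaw": -1, "tx": 0, "ty": 0, "tz": 0, "wx": 0, "wy": 0, "wz": 0}, {"jaw": -1, "tx": 0, "ty": 0, "tz": 0, "wx": 0, "wy": 0, "wz": 0}, {"jaw": -1, "tx": 0, "ty": 0, "tz": 0, "wx": 0, "wy": 0, "wz": 0}, {"jaw": -1, "tx": 0, "ty": 0, "tz": 0, "wx": 0, "wy": 0, "wz": 0}, {"jaw": -1, "tx": 0, "ty": 0, "tz": 0, "wx": 0, "wy": 0, "wz": 0}, {"jaw": -1, "tx": 0, "ty": 0, "tz": 0, "wx": 0, "wy": 0, "wz": 0}, {"jaw": -1, "tx": 0, "ty": 0, "tz": 0, "wx": 0, "wy": 0, "wz": 0}, {"jaw": -1, "tx": 0, "ty": 0, "tz": 0, "wx": 0, "wy": 0, "wz": 0}], force=40)

```text
clock: 57.02
tcp_pos: [0.4568, -0.0563, 0.2466]
orientation: [0.0, 0.825, 0.565, 0.0]
wrist_force: [-1.5, 1.4, 5.5]
finger_gap: 0.0214
```

carry_out(motion=[{"jaw": -1, "tx": 0, "ty": 0, "tz": -1, "wx": 0, "wy": 0, "wz": 0}, {"jaw": -1, "tx": 0, "ty": 0, "tz": -2, "wx": 0, "wy": 0, "wz": 0}, {"jaw": -1, "tx": 0, "ty": 0, "tz": -2, "wx": 0, "wy": 0, "wz": 0}, {"jaw": -1, "tx": 0, "ty": 0, "tz": -1.5, "wx": 0, "wy": 0, "wz": 0}, {"jaw": -1, "tx": 0, "ty": 0, "tz": -0.5, "wx": 0, "wy": 0, "wz": 0}, {"jaw": -1, "tx": 0, "ty": 0, "tz": 0, "wx": 0, "wy": 0, "wz": 0}])

```text
clock: 57.78
tcp_pos: [0.4565, -0.0562, 0.3161]
orientation: [0.0, 0.825, 0.565, -0.0]
wrist_force: [1.1, -0.3, -0.9]
finger_gap: 0.0217
```

Run:
```python
from meas import *
plan(.4694,.0345,.2955,68.93)
im=eyes.read_camera("scene"); cv2.imwrite(f"pics/scene18.png",im); crop("s",im,175,120,130,110,6,"scene18c.png")
```

```text
now [ 0.4565 -0.0562  0.3161] yaw 68.83 tilt 0.01 gap 0.0217 t 57.77 F [ 1.1 -0.3 -0.9]
tool shift cm [ 8.92 -2.07  2.06] wz deg -0.1
```

View pics/scene18c.png

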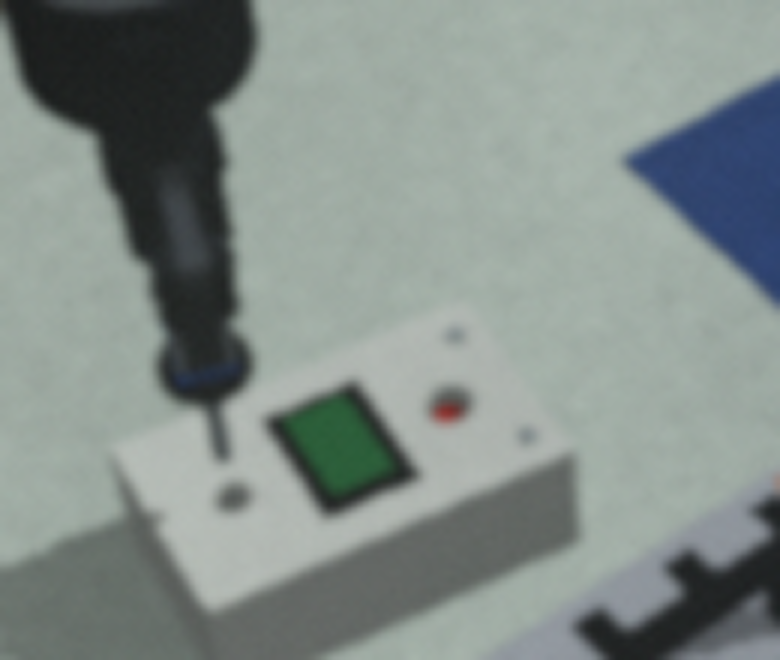

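carry_out(motion=[{"jaw": -1, "tx": 1.5, "ty": -0.4, "tz": 0, "wx": 0, "wy": 0, "wz": 0}, {"jaw": -1, "tx": 2.5, "ty": -0.6, "tz": 0, "wx": 0, "wy": 0, "wz": 0}, {"jaw": -1, "tx": 2.5, "ty": -0.6, "tz": 0, "wx": 0, "wy": 0, "wz": 0}, {"jaw": -1, "tx": 1.9, "ty": -0.4, "tz": 0, "wx": 0, "wy": 0, "wz": 0}, {"jaw": -1, "tx": 0.5, "ty": -0.07, "tz": 0, "wx": 0, "wy": 0, "wz": 0}, {"jaw": -1, "tx": 0, "ty": 0, "tz": 1, "wx": 0, "wy": 0, "wz": 0}, {"jaw": -1, "tx": 0, "ty": 0, "tz": 0.7, "wx": 0, "wy": 0, "wz": 0}, {"jaw": -1, "tx": 0, "ty": 0, "tz": 0, "wx": 0, "wy": 0, "wz": 0}])

```text
clock: 58.82
tcp_pos: [0.4689, 0.0338, 0.298]
orientation: [-0.001, 0.825, 0.565, -0.001]
wrist_force: [-0.4, 0.2, -1.7]
finger_gap: 0.0219
```

Run:
```python
from h import *
plan(.4694,.0345,.2810,69)
im=eyes.read_camera("scene"); cv2.imwrite(f"pics/scene19.png",im); crop("s",im,195,120,100,100,6,"scene19c.png")
```

```text
now [0.4689 0.0338 0.298 ] yaw 68.77 tilt 0.12 gap 0.0219 t 58.83 F [-0.4  0.2 -1.7]
tool shift cm [0.09 0.03 1.7 ] wz deg -0.23
```

View pics/scene19c.png

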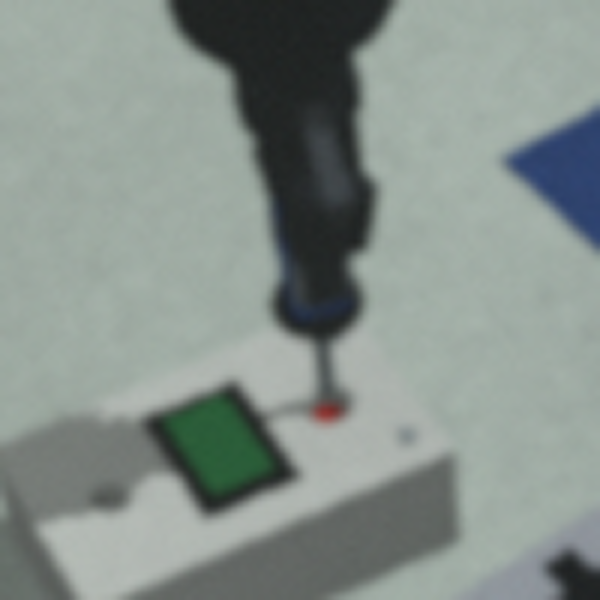

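carry_out(motion=[{"jaw": -1, "tx": 0.08, "ty": 0.03, "tz": 0, "wx": 0, "wy": 0, "wz": 0}, {"jaw": -1, "tx": 0, "ty": 0, "tz": 0.5, "wx": 0, "wy": 0, "wz": 0}, {"jaw": -1, "tx": 0, "ty": 0, "tz": 0.5, "wx": 0, "wy": 0, "wz": 0}, {"jaw": -1, "tx": 0, "ty": 0, "tz": 0.3, "wx": 0, "wy": 0, "wz": 0}, {"jaw": -1, "tx": 0, "ty": 0, "tz": 0.2, "wx": 0, "wy": 0, "wz": 0}, {"jaw": -1, "tx": 0, "ty": 0, "tz": 0.1, "wx": 0, "wy": 0, "wz": 0}, {"jaw": -1, "tx": 0, "ty": 0, "tz": 0.1, "wx": 0, "wy": 0, "wz": 0}, {"jaw": -1, "tx": 0, "ty": 0, "tz": 0, "wx": 0, "wy": 0, "wz": 0}])

```text
clock: 59.88
tcp_pos: [0.4699, 0.0349, 0.2822]
orientation: [0.0, 0.825, 0.565, -0.0]
wrist_force: [-2.4, 0.5, 3.0]
finger_gap: 0.0216
```

carry_out(motion=[{"jaw": -1, "tx": 0, "ty": 0, "tz": 0.1, "wx": 0, "wy": 0, "wz": 0}, {"jaw": -1, "tx": 0, "ty": 0, "tz": 0.1, "wx": 0, "wy": 0, "wz": 0}, {"jaw": -1, "tx": 0, "ty": 0, "tz": 0.05, "wx": 0, "wy": 0, "wz": 0}, {"jaw": -1, "tx": 0, "ty": 0, "tz": 0, "wx": 0, "wy": 0, "wz": 0}, {"jaw": -1, "tx": 0, "ty": 0, "tz": 0, "wx": 0, "wy": 0, "wz": 0}])

```text
clock: 60.5
tcp_pos: [0.4699, 0.035, 0.2808]
orientation: [0.0, 0.825, 0.565, 0.0]
wrist_force: [-4.7, 0.8, 12.9]
finger_gap: 0.0211
```

carry_out(motion=[{"jaw": -1, "tx": 0, "ty": 0, "tz": -0.5, "wx": 0, "wy": 0, "wz": 0}, {"jaw": -1, "tx": 0, "ty": 0, "tz": -1, "wx": 0, "wy": 0, "wz": 0}, {"jaw": -1, "tx": 0, "ty": 0, "tz": -2.2, "wx": 0, "wy": 0, "wz": 0}, {"jaw": -1, "tx": -1.5, "ty": 0.4, "tz": 0, "wx": 0, "wy": 0, "wz": 0}, {"jaw": -1, "tx": -2.5, "ty": 0.6, "tz": 0, "wx": 0, "wy": 0, "wz": 0}, {"jaw": -1, "tx": -2.5, "ty": 0.6, "tz": 0, "wx": 0, "wy": 0, "wz": 0}, {"jaw": -1, "tx": -1.9, "ty": 0.4, "tz": 0, "wx": 0, "wy": 0, "wz": 0}, {"jaw": -1, "tx": -0.6, "ty": 0.05, "tz": 0, "wx": 0, "wy": 0, "wz": 0}, {"jaw": -1, "tx": 0, "ty": 0, "tz": 0, "wx": 0, "wy": 0, "wz": 0}, {"jaw": -1, "tx": 0, "ty": 0, "tz": 0, "wx": 0, "wy": 0, "wz": 0}])

```text
clock: 61.75
tcp_pos: [0.4565, -0.0561, 0.3164]
orientation: [-0.0, 0.825, 0.565, -0.0]
wrist_force: [0.3, -0.7, -0.9]
finger_gap: 0.0217
```

Run:
```python
from h import *
plan(.4565,-.0562,.2466,69)
im=eyes.read_camera("scene"); cv2.imwrite(f"pics/scene20.png",im); crop("s",im,175,120,130,110,6,"scene20c.png")
```

```text
now [ 0.4565 -0.0561  0.3164] yaw 68.86 tilt 0.02 gap 0.0217 t 61.75 F [ 0.3 -0.7 -0.9]
tool shift cm [-0.01  0.    6.98] wz deg -0.14
```

View pics/scene20c.png

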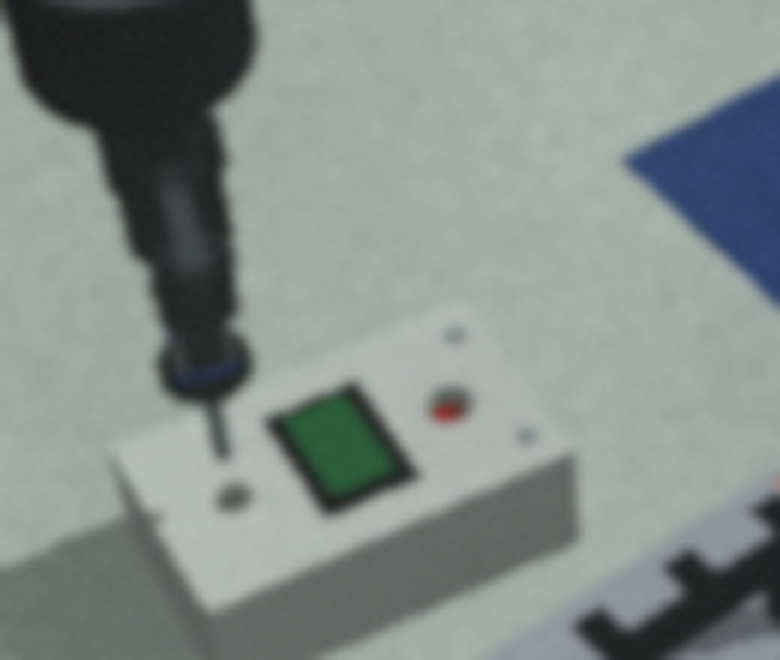

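carry_out(motion=[{"jaw": -1, "tx": 0, "ty": 0, "tz": 1, "wx": 0, "wy": 0, "wz": 0}, {"jaw": -1, "tx": 0, "ty": 0, "tz": 1.5, "wx": 0, "wy": 0, "wz": 0}, {"jaw": -1, "tx": 0, "ty": 0, "tz": 1.5, "wx": 0, "wy": 0, "wz": 0}, {"jaw": -1, "tx": 0, "ty": 0, "tz": 1.3, "wx": 0, "wy": 0, "wz": 0}, {"jaw": -1, "tx": 0, "ty": 0, "tz": 0.8, "wx": 0, "wy": 0, "wz": 0}, {"jaw": -1, "tx": 0, "ty": 0, "tz": 0.4, "wx": 0, "wy": 0, "wz": 0}, {"jaw": -1, "tx": 0, "ty": 0, "tz": 0.2, "wx": 0, "wy": 0, "wz": 0}, {"jaw": -1, "tx": 0, "ty": 0, "tz": 0.2, "wx": 0, "wy": 0, "wz": 0}, {"jaw": -1, "tx": 0, "ty": 0, "tz": 0, "wx": 0, "wy": 0, "wz": 0}])

```text
clock: 62.92
tcp_pos: [0.4567, -0.0565, 0.2478]
orientation: [0.0, 0.825, 0.565, 0.0]
wrist_force: [-0.2, 0.4, -1.0]
finger_gap: 0.0217
```

carry_out(motion=[{"jaw": -1, "tx": 0, "ty": 0, "tz": 0.08, "wx": 0, "wy": 0, "wz": 0}, {"jaw": -1, "tx": 0, "ty": 0, "tz": 0.06, "wx": 0, "wy": 0, "wz": 0}, {"jaw": -1, "tx": 0, "ty": 0, "tz": 0, "wx": 0, "wy": 0, "wz": 0}])

```text
clock: 63.3
tcp_pos: [0.4566, -0.0564, 0.2466]
orientation: [0.0, 0.825, 0.565, 0.0]
wrist_force: [-1.5, -0.5, 3.7]
finger_gap: 0.0213
```

Flange down on the console (3.7 N). Release, rise and move back to get a clear view.

carry_out(motion=[{"jaw": 1, "tx": 0, "ty": 0, "tz": 0, "wx": 0, "wy": 0, "wz": 0}, {"jaw": 1, "tx": 0, "ty": 0, "tz": 0, "wx": 0, "wy": 0, "wz": 0}, {"jaw": 1, "tx": 0, "ty": 0, "tz": 0, "wx": 0, "wy": 0, "wz": 0}, {"jaw": 1, "tx": 0, "ty": 0, "tz": 0, "wx": 0, "wy": 0, "wz": 0}, {"jaw": 1, "tx": 0, "ty": 0, "tz": 0, "wx": 0, "wy": 0, "wz": 0}, {"jaw": 1, "tx": 0, "ty": 0, "tz": -2, "wx": 0, "wy": 0, "wz": 0}, {"jaw": 1, "tx": 0, "ty": 0, "tz": -4, "wx": 0, "wy": 0, "wz": 0}, {"jaw": 1, "tx": 0, "ty": 0, "tz": -4, "wx": 0, "wy": 0, "wz": 0}, {"jaw": 1, "tx": 0, "ty": 0, "tz": -3, "wx": 0, "wy": 0, "wz": 0}, {"jaw": 1, "tx": -3, "ty": 0, "tz": 0, "wx": 0, "wy": 0, "wz": 0}, {"jaw": 1, "tx": -4, "ty": 0, "tz": 0, "wx": 0, "wy": 0, "wz": 0}, {"jaw": 1, "tx": -4, "ty": 0, "tz": 0, "wx": 0, "wy": 0, "wz": 0}, {"jaw": 1, "tx": -4, "ty": 0, "tz": 0, "wx": 0, "wy": 0, "wz": 0}, {"jaw": 1, "tx": -4, "ty": 2, "tz": 0, "wx": 0, "wy": 0, "wz": 0}, {"jaw": 1, "tx": -4, "ty": 2, "tz": 0, "wx": 0, "wy": 0, "wz": 0}, {"jaw": 1, "tx": -2, "ty": 1, "tz": 0, "wx": 0, "wy": 0, "wz": 0}, {"jaw": 1, "tx": 0, "ty": 0, "tz": 0, "wx": 0, "wy": 0, "wz": 0}])

```text
clock: 65.42
tcp_pos: [0.4129, -0.3086, 0.3758]
orientation: [-0.0, 0.825, 0.564, -0.0]
wrist_force: [0.8, 0.1, 0.1]
finger_gap: 0.0853
```

Run:
```python
from h import *
plan(.4565,-.0562,.2466,69)
for n in("scene","top"):
    im=eyes.read_camera(n); cv2.imwrite(f"pics/{n}21.png",im)
    if n=="scene": crop(n,im,180,160,180,130,4,"s21.png")
    else: crop(n,im,230,180,110,110,5,"t21.png")
a=cv2.imread("pics/scene0.png").astype(int); b=cv2.imread("pics/scene21.png").astype(int)
d=np.abs(a-b).max(2); print((d[185:285,190:352]>30).sum(), [tuple(np.argwhere(d[185:285,190:352]>30).mean(0)+[185,190]) if (d[185:285,190:352]>30).any() else None])
for n,p in(("beaker",(170,320,220,375)),("weight",(100,215,130,255)),("case",(370,195,440,245))):
    x0,y0,x1,y1=p; print(n,(d[y0:y1,x0:x1]>30).sum())
```

```text
now [ 0.4129 -0.3086  0.3758] yaw 68.73 tilt 0.04 gap 0.0853 t 65.42 F [0.8 0.1 0.1]
tool shift cm [25.1  -5.09 12.93] wz deg -0.27
1 [(np.float64(208.0), np.float64(214.0))]
beaker 0
weight 0
case 0
```

View pics/s21.png

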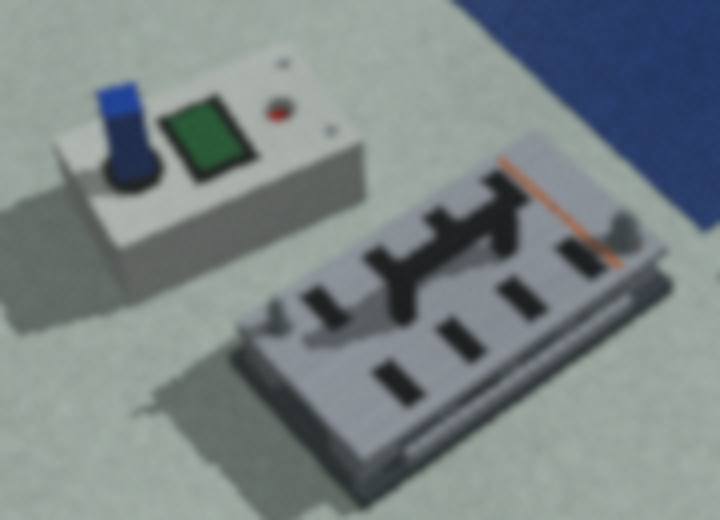

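View pics/t21.png

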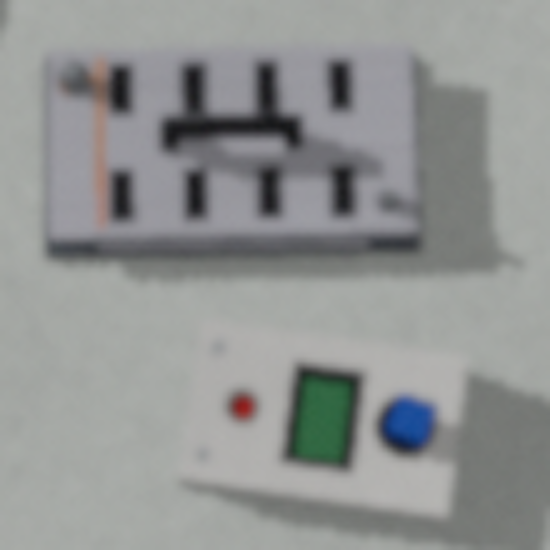

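Run:
```python
from workcell import env
print(env.hand_in())
```

```text
the job is handed in; nothing more can be done
None
```

The job is done and handed in at 65 s; the hand-in reports no verdict, so whether it passed is not known here.

- **Zeroing:** I pushed the red key down with the stylus until the force jumped to about 10 N at the stop, then put the stylus back in its socket.
- **Cover off:** I lifted the cover and laid it flat on the clear bench to the right.
- **Samples:** Two were present. The bright steel one is in nest 3 and the dark steel one in nest 1. The dark one had been knocked about 4 cm aside, so I measured it again before picking it up.
- **Cover on and recording:** I lowered the cover over both pins with no sideways contact and took it to a light seat at the starting height. Then I pressed the key to its stop again (13 N) and put the stylus back upright.

**Last checks:**
- The final scene picture matches the starting one at the cover, stylus and key, apart from a single pixel on the stylus.
- It shows no change at the beaker, weight or case.
- The arm stands clear of everything.

**Where measurements disagreed or were weak:**
- The two cameras differed by 2 to 5 mm on some points, so I averaged them or corrected from contact during the grips.
- The dark sample hardly stands out against the dark base. I judged it home from its shadow between the ribs and from its landing height (192 mm at the tool, 191 mm expected).
- I could not see the samples once the cover was on.

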